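# Load the two-pocket nest on the laser stage

### The job

Load the nest plate on the motorised stage for the next laser run: turn its hold-down strap out of the way, put the large round blank into the round pocket and the large square blank into the square pocket, both fully home and flat on the pocket floors, then turn the strap back square across both blanks until it stops. Leave the two small blanks, the posts and everything else on the board where they are, and leave the nest with nothing held.

Things in the scene. Friction and masses are not known exactly. Their poses are not given: they have to be found in the camera images.
- nest: Fixed linear stage with the grey nest plate, placed anew each time. Origin: on the breadboard (whose top is at z = 12 mm) under the plate's middle; x along the stage to its motor, away from the robot (yaw within 0.3), y left, z up. Plate 96 (x) by 190 mm (y), its top 52 mm above the breadboard. Stage 90 mm wide, x from -130 to +170 mm; motor 56 mm wide, 52 mm high, to x = +258 mm.
- round_pocket (a point): Centre of the round pocket's floor, 47 mm above the breadboard, at y = +42 mm of the nest; axes as the nest's. Pocket 53 mm in diameter, 5 mm deep. A seated blank stands 8 mm proud of the plate: take blanks by their upper half (fingertips at least 6 mm above the blank's underside), or the fingertips meet the plate.
- square_pocket (a point): Centre of the square pocket's floor, 47 mm above the breadboard, at y = -42 mm of the nest; axes as the nest's, along the pocket's sides. Pocket 47 by 47 mm, 5 mm deep. The hub of the strap, 18 mm in diameter, stands between the two pockets.
- strap (a joint): Angle (rad) of the hold-down strap about its upright hub, growing counter-clockwise from above. 0 = against its stop, square across both pockets (along the nest's y), where it belongs after loading; 1.6 = other stop, along the nest's x. Both pockets are free from about 1.25 on. Turns stiffly (0.05 N m), stays where it is left, starts between 0 and 0.5.
- strap_grip (a point): Middle of the strap's black wing grip, on the hub axis, 78 mm above the breadboard. The wing is 10 mm thick, 32 mm long, 22 mm high; this point's y runs along wing and strap, x across them (pinch along x, turn about the upright axis). The strap under it is a steel bar 92 by 14 by 5 mm, its top 15 mm above the nest plate; it passes 2 mm above seated blanks.
- disc_center (a point): Centre (half-way up) of the large round blank, to be loaded: a bare copper disc 50 mm in diameter, 13 mm thick, 180 to 300 g, lying flat on the breadboard with its edges bevelled 1 mm.
- square_center (a point): Centre (half-way up) of the large square blank, to be loaded: a bare copper plate 44 by 44 mm, 13 mm thick, 180 to 300 g, lying flat on the breadboard at any yaw, edges bevelled 1 mm; x and y axes along its sides.
- small_disc_center (a point): Centre of a small round copper blank, 36 mm in diameter and 13 mm thick: belongs to another job, stays where it lies.
- small_square_center (a point): Centre of a small square copper blank, 32 by 32 mm and 13 mm thick: belongs to another job, stays where it lies.
- lens_post: Loose lens on a post, 106 mm high: square base 38 mm wide and 8 mm high, holder 23 mm in diameter, lens ring 32 mm in diameter at the top. Origin: centre of its underside. Stays.
- mirror_post: Loose mirror mount on a post, 105 mm high: square base 38 mm wide, holder 23 mm in diameter, square mount 34 mm wide at the top. Origin: centre of its underside. Stays.
- iris_post: Loose iris on a tall post, 180 mm high: square base 38 mm wide, ring 36 mm in diameter at the top. Origin: centre of its underside. Stays.
- screw_jar: Small closed jar of screws, 47 mm in diameter, 52 mm high. Origin: centre of its underside. Stays.
- driver: Hex driver lying on the breadboard, 150 mm long along its x axis, handle 26 mm thick. Origin: middle of its length at the breadboard. Stays.
- fork: Steel clamping fork lying flat, 72 by 32 by 9 mm. Origin: near the middle of its underside. Stays.
Not all that is in view belongs to the job. Leave any purple or white look-alike of the part that bears disc_center alone.

How it is judged:
On the way, in this order (a step that is already met when the one before it is completed fails the run):
1. the strap is turned clear of both pockets (value of joint strap above 1 rad), for 0.1 s.
2. both large blanks sit home in their pockets (horizontal distance between disc_center and round_pocket below 0.003 m and z of disc_center in the frame of round_pocket between 0.0045 and 0.008 m and angle between the z axis of disc_center and the z axis of round_pocket, either way round below 0.05 rad and horizontal distance between square_center and square_pocket below 0.003 m and z of square_center in the frame of square_pocket between 0.0045 and 0.008 m and angle between the z axis of square_center and the z axis of square_pocket, either way round below 0.05 rad), for 0.2 s.
At the end, for the whole second after the job is handed in: The large disc lies in the round pocket and the large square in the square pocket, each centred within 3 mm, within 1.5 mm of the pocket floor and level (0.05 rad), at rest, and the strap is within 0.15 rad of its stop across both (all of step 2 and value of joint strap below 0.15 rad and linear speed of each of disc, square below 0.02 m/s); the robot touches nothing.
It fails at once if a bystander is pushed more than 15 mm from its place (distance of any of small_disc_center, small_square_center, lens_post, mirror_post, iris_post, screw_jar, driver, fork from where it was at the start of the episode above 0.015 m).
It fails at once if a post is tipped over (angle between any of lens_post, mirror_post, iris_post's own z axis and vertical above 0.35 rad).
It also fails if it takes over 72 s, if anything falls off the work surface, if the arm or the gripper's body presses on something with over 40 N, if the wrist force passes 120 N, or if a joint passes its speed limit or range.

### The arm

A 6-joint arm with a two-finger parallel gripper is mounted at the origin on the work surface. World frame = base frame: x ahead of the robot, y to its left, z up, the work surface at z = 0. Lengths are in m, angles in rad, forces in N, time in s.
With the tool pointing down it reaches from about 0.275 to 0.825 m from the base axis. Payload 4.9 kg.
Tool frame: the origin (TCP) lies midway between the tips of the shut fingers; the grasp point (between the pads) lies 19 mm behind it; y points along the fingers, z is the direction in which the jaws open and shut, and the axes are right-handed (so a half turn about y gives the same grasp; the last joint's range is limited). The gripper opens to 85 mm and grips with 20 to 120 N. Pads are 22 mm wide; open, the fingers measure 114 mm over their backs; the gripper's body (76 mm by 85 mm) begins 54 mm behind the grasp point. The pads swing forward as they close: fully open they stand 13 mm farther back than shut.
Start: joints at [1.068, 0.326, -0.193, 1.052, 0, 1.437], TCP at [0.198, 0.513, 0.199] pointing down, gripper open.
Joint ranges: [-2.65, 2.65], [-0.97, 1.79], [-1.3, 1.35], [-1.93, 2.1], [-1.47, 1.37], [-3.14, 3.14]. Speed limits (rad/s): [2.57, 2.57, 3.14, 3.14, 3.14, 3.14].

### API

Orientations are given as a rotation vector (axis times angle).
In Python, from plant import arm, cams gives the robot as it stands.
- The arm moves only by the tool play_rows, never from a script. Its argument "increments" is a list of rows, each an object with "offset": the shift along the tool's x, y, z in cm, a list of three; "rotation": the turn, a rotation vector about the tool's x, y, z in rad, a list of three; "claw": the opening, from 0 (shut) to 1 (fully open). In form: [{"offset": [x, y, z], "rotation": [ax, ay, az], "claw": claw}, ...]. A call has 1 to 10 rows; each row shifts and turns the commanded pose from where the row before left it, along the tool's axes as they then stand; what a row does not reach is not made up. A row lasts 1/10 s, in which the tool goes at most 50 mm and 8.59 degrees, less where a joint would pass 70% of its speed; a pose out of reach is approached as far as the arm can. A call with a gripper value outside its range is refused whole. The fingers move at their own pace and stop on an object; "force" is the grip in N (left out, the last holds). Time passes only in rows, so rows that do not move let the fingers close. It gives the time, the measured TCP pose, the force and the opening at its end, in the units of the state.
- arm.read_state(): the state, without advancing time (a new reading comes with each control period).
- cams.snapshot(name): name is "side" or "top"; returns the picture (400x640x3 uint8, red, green, blue); there is no depth.
- cams.camera_info(name): a dict with "mtx" (3x3 intrinsics, pixels), "D" ([k1, k2, p1, p2, k3] as OpenCV has them; the pictures are not rectified), "eye" and "rotation" of the camera in the world. Camera axes: x right, y down, z forward; pixel columns grow to the right and rows downward; lengths in m; the calibration is good to about 2 mm. A picture is of the moment at which its call begins. camera_info takes no time and is no camera call.
- arm.job_done(): hands the job in, once; it reports no verdict.
The state is a dict: "time": time; "joints": joint angles; "qd": joint speeds; "joint_torque": joint torques, N m; "position": TCP position; "tcp_rot": TCP orientation; "wrist_force": force on the tool from outside, world axes, zero at the start; "ft_torque": the same for the moment, N m; "width": finger opening in m.
Only numpy, scipy, OpenCV 4.12 (cv2) and the standard library are available. Lean on these libraries where they do the work, as an engineer would, in place of code of your own. Each camera call takes 0.05 s, during which the arm holds its last target.

## Working session

There is one attempt and no reset: what is moved stays moved. The work goes in short steps, Python scripts to look and compute and a tool call to move; the robot and the scene stay as the last step left them, time stands still between calls to the robot, and variables do not carry over. Pictures are saved under pics/ and viewed, and the job is handed in when it is done.

Besides the shell and the picture viewer there is one more tool, called after "Emit:" as name([rows], argument=value, ...), one row to a line, values as JSON. play_rows: Moves the arm, as the interface text tells. Its arguments: {"type":"object","properties":{"increments":{"type":"array"},"force":{"type":"number"}},"required":["increments"]}

```bash
ls; mkdir -p pics
python3 - <<'E'
from plant import arm,cams
import cv2
s=arm.read_state()
print({k:(v if not hasattr(v,'round') else v) for k,v in s.items()})
for n in("side","top"):
    im=cams.snapshot(n); cv2.imwrite(f"pics/{n}0.png",im[:,:,::-1]); i=cams.camera_info(n); print(n,i)
E
```

```text
pics
{'time': 0.0, 'joints': array([ 1.06780920e+00,  3.26908067e-01, -1.93595663e-01,  1.05199519e+00,
        4.38090986e-07,  1.43659923e+00]), 'qd': array([ 0.0005421 , -0.00069002,  0.00040203,  0.00138478, -0.00099523,
        0.00133828]), 'joint_torque': array([-3.92855941e-05, -4.43398619e+01,  2.62442708e+01,  1.55304320e-02,
       -5.95144593e-05, -4.44348771e-06]), 'position': array([0.19794556, 0.51246158, 0.19861691]), 'tcp_rot': array([-1.55298083,  0.2898355 , -0.28899304]), 'wrist_force': array([-0.53468801, -0.42837034,  0.42352135]), 'ft_torque': array([ 0.01542045, -0.00599854,  0.00639134]), 'width': 0.08548672651346767}
side {'mtx': array([[365.07440888,   0.        , 321.05552533],
       [  0.        , 365.07440888, 198.51391297],
       [  0.        ,   0.        ,   1.        ]]), 'D': array([-0.04324997,  0.        ,  0.        ,  0.        ,  0.        ]), 'eye': array([ 0.13825557, -0.43382535,  0.80088792]), 'rotation': array([-2.31823889,  0.66463864, -0.26397012])}
top {'mtx': array([[371.49045057,   0.        , 321.83610485],
       [  0.        , 371.49045057, 204.64215777],
       [  0.        ,   0.        ,   1.        ]]), 'D': array([-0.05411031,  0.        ,  0.        ,  0.        ,  0.        ]), 'eye': array([0.37681185, 0.08923265, 1.06194013]), 'rotation': array([-2.11743023,  2.18141722, -0.08090079])}
```

View pics/side0.png

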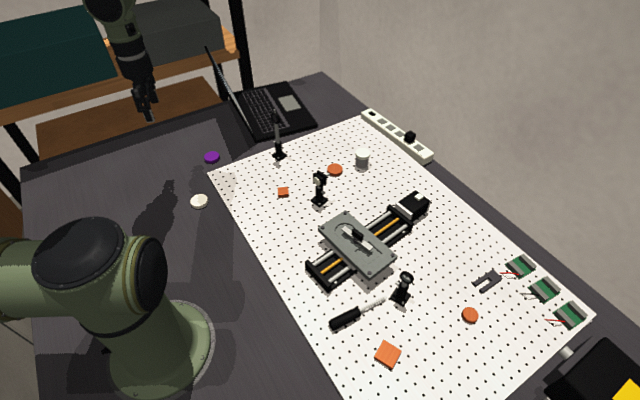

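View pics/top0.png

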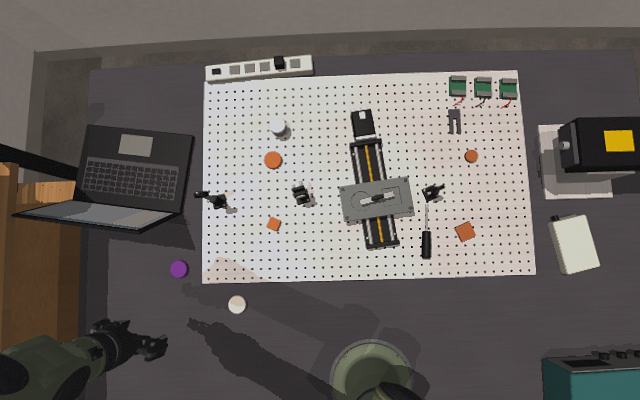

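The side view shows copper discs at about (335,170) and (470,315), and copper squares at (283,192) and (387,354). The nest is near (357,243). In the top view the large disc looks to be at (273,160), the large square at (466,232) and the nest at (377,199). Next I'll measure them.

```bash
cat > h.py <<'E'
import numpy as np, cv2
from scipy.spatial.transform import Rotation as R
from plant import arm,cams
def info(n):
    i=cams.camera_info(n); return i['mtx'],np.array(i['D']),np.array(i['eye']),R.from_rotvec(i['rotation']).as_matrix()
def toplane(n,px,z):
    K,D,e,M=info(n); p=cv2.undistortPoints(np.asarray(px,float).reshape(-1,1,2),K,D).reshape(-1,2)
    d=np.c_[p,np.ones(len(p))]@M.T
    return e+d*((z-e[2])/d[:,2])[:,None]
def proj(n,P):
    K,D,e,M=info(n); P=np.asarray(P,float).reshape(-1,3)
    rv,_=cv2.Rodrigues(M.T); return cv2.projectPoints(P,rv,-M.T@e,K,D)[0].reshape(-1,2)
def crop(im,c,w,h,s,fn):
    x,y=c; a=im[max(0,y-h):y+h,max(0,x-w):x+w]; cv2.imwrite(fn,cv2.resize(a[:,:,::-1],None,fx=s,fy=s,interpolation=cv2.INTER_CUBIC))
def copper(im):
    hsv=cv2.cvtColor(im,cv2.COLOR_RGB2HSV); return cv2.inRange(hsv,(3,120,70),(18,255,255))
E
python3 - <<'E'
from h import *
for n in("top","side"):
    im=cv2.imread(f"pics/{n}0.png")[:,:,::-1].copy()
    print(n,proj(n,[[0,0,0],[.3,0,.012]]))
    m=copper(im); cs,_=cv2.findContours(m,cv2.RETR_EXTERNAL,cv2.CHAIN_APPROX_NONE)
    for c in cs:
        if 50<cv2.contourArea(c)<1500:
            P=toplane(n,c.reshape(-1,2),.025)[:,:2]
            (cx,cy),(w,h),a=cv2.minAreaRect((P*1000).astype(np.float32))
            print(c.reshape(-1,2).mean(0).round(),cv2.contourArea(c),'c',round(cx,1),round(cy,1),'wh',round(w,1),round(h,1),'ang',round(a,1))
    if n=="top": crop(im,(378,195),75,60,5,"pics/nest_top.png")
    else: crop(im,(365,245),75,60,5,"pics/nest_side.png")
E
```

```text
top [[371.40437425 380.83517141]
 [367.7937287  271.70507218]]
[465. 231.] 222.5 c 403.8 -273.0 wh 42.9 43.3 ang 24.2
[273. 224.] 104.0 c 441.0 260.1 wh 31.0 31.2 ang 65.6
[273. 160.] 200.0 c 623.6 258.8 wh 46.2 47.1 ang 89.2
[471. 156.] 103.0 c 617.3 -304.9 wh 34.5 31.9 ang 88.3
side [[161.48144336 347.91446705]
 [281.92892862 281.75274963]]
[387. 354.] 411.0 c 403.3 -274.8 wh 45.8 42.8 ang 24.6
[470. 315.] 170.5 c 617.3 -307.0 wh 36.1 34.5 ang 57.4
[283. 191.] 71.5 c 439.4 257.6 wh 38.0 26.7 ang 61.6
[334. 169.] 118.5 c 622.8 256.4 wh 51.0 40.9 ang 57.2
[181.  66.] 686.5 c 422.4 1181.3 wh 268.6 124.0 ang 0.3
[226.  47.] 454.0 c 663.0 1304.7 wh 412.4 124.6 ang 73.6
```

View pics/nest_top.png

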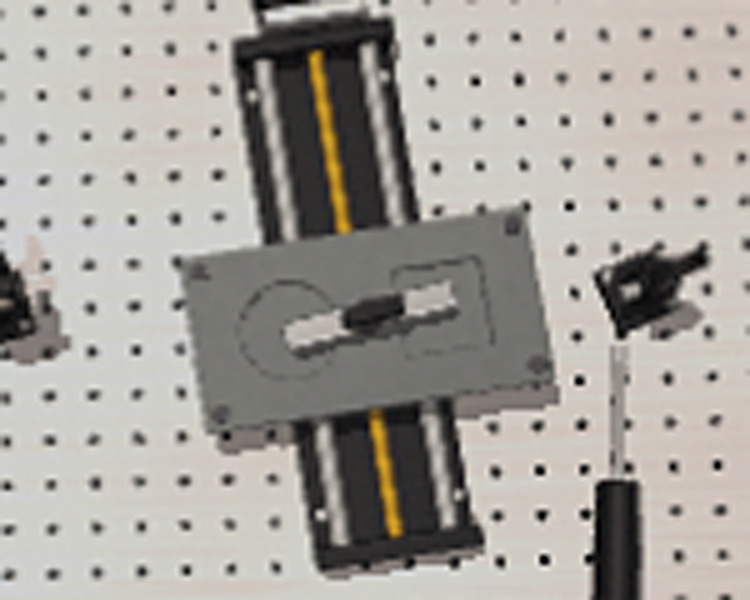

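View pics/nest_side.png

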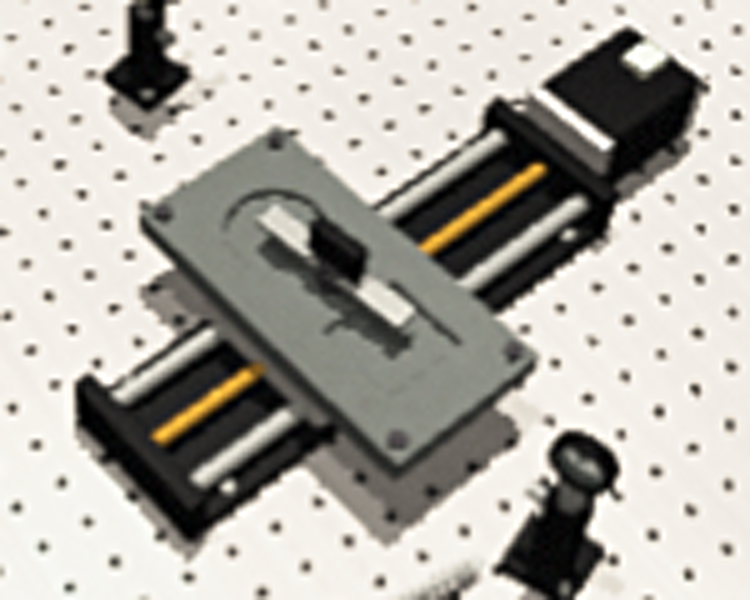

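```bash
cat >> h.py <<'E'
def lab(im): return cv2.cvtColor(im,cv2.COLOR_RGB2HSV)
E
python3 - <<'E'
from h import *
from scipy.optimize import least_squares
for n,c0 in(("top",(377,199)),("side",(357,243))):
    im=cv2.imread(f"pics/{n}0.png")[:,:,::-1].copy()
    for p in [(c0[0]-18,c0[1]+12),(c0[0]+20,c0[1]-15)]: print(n,p,im[p[1],p[0]])
    g=cv2.cvtColor(im,cv2.COLOR_RGB2GRAY)
    sat=im.max(2).astype(int)-im.min(2)
    m=((g>88)&(g<150)).astype(np.uint8)*255
    w=np.zeros_like(m); cv2.circle(w,c0,52,255,-1); m&=w
    m=cv2.morphologyEx(m,cv2.MORPH_OPEN,np.ones((3,3)))
    cs,_=cv2.findContours(m,cv2.RETR_EXTERNAL,cv2.CHAIN_APPROX_NONE)
    c=max(cs,key=cv2.contourArea); h=cv2.convexHull(c)
    P=(toplane(n,h.reshape(-1,2),.064)[:,:2]*1000).astype(np.float32)
    print(n,cv2.minAreaRect(P))
    o=im.copy(); cv2.drawContours(o,[h],-1,(255,0,0),1); crop(o,c0,70,60,5,f"pics/pl_{n}.png")
E
```

```text
top (359, 211) [116 116 111]
top (397, 184) [119 119 113]
top ((492.5252685546875, -25.935012817382812), (109.81460571289062, 190.44210815429688), 6.547770023345947)
side (339, 255) [100  95  89]
side (377, 228) [30 30 31]
side ((500.8765869140625, -25.52867889404297), (97.16749572753906, 188.96408081054688), 6.605486869812012)
```

View pics/pl_top.png

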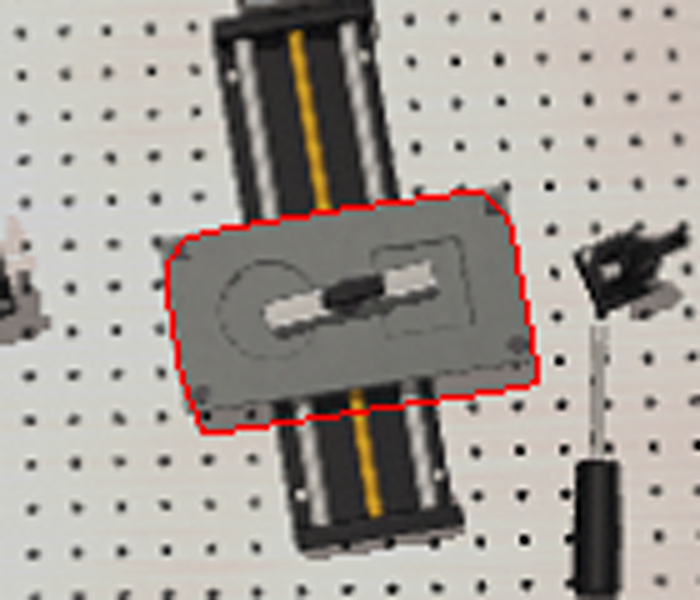

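View pics/pl_side.png

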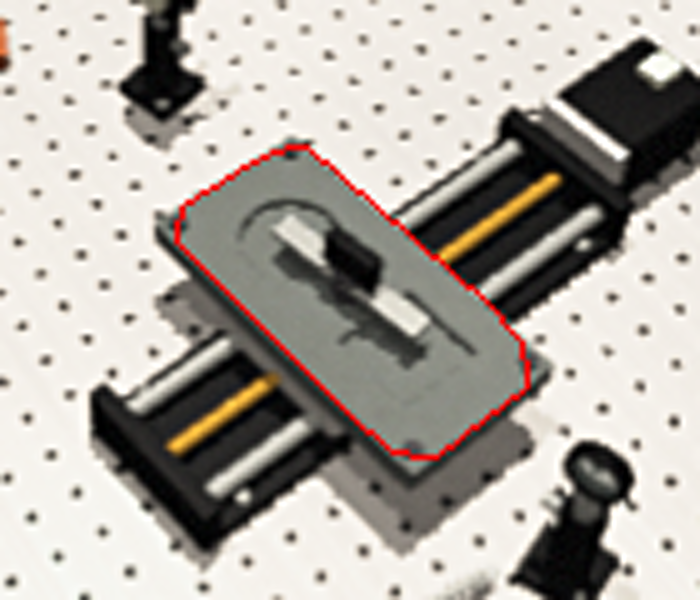

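Run:
```python
from h import *
S={"top":((303,135),[(199,271),(514,224),(539,364),(221,414)]),"side":((290,185),[(163,213),(277,140),(514,352),(397,440)])}
for n,(o,pts) in S.items():
    im=cv2.imread(f"pics/{n}0.png"); g=cv2.cvtColor(im,cv2.COLOR_BGR2GRAY).astype(float)
    q=[]
    for p in pts:
        u=(np.array(p)+.5)/5-.5+np.array(o)
        for _ in range(4):
            c=np.round(u).astype(int); yy,xx=np.mgrid[c[1]-2:c[1]+3,c[0]-2:c[0]+3]
            w=np.clip(102-g[yy,xx] if n=="top" else 88-g[yy,xx],0,None)*(np.hypot(xx-u[0],yy-u[1])<2.6)
            u=np.array([(xx*w).sum(),(yy*w).sum()])/w.sum() if w.sum()>0 else u
        q.append(u)
    P=toplane(n,q,.064)*1000
    print(n,np.round(q,1).tolist()); print(P[:,:2].round(1).tolist(), 'c',P.mean(0).round(1), 'sides',[np.linalg.norm(P[i]-P[(i+1)%4]).round(1) for i in range(4)])
    # angles of sides
    for i,j in((0,1),(3,2),(1,2),(0,3)):
        d=P[j]-P[i]; print(i,j,np.degrees(np.arctan2(d[1],d[0])).round(1),end=' ')
    print()
    # strap bright
    hs=cv2.cvtColor(im,cv2.COLOR_BGR2HSV)
    m=((g>150)&(hs[:,:,1]<60)).astype(np.uint8)*255
    w=np.zeros_like(m); c0=np.mean(q,0).round().astype(int); cv2.circle(w,tuple(int(v) for v in c0),22,255,-1); m&=w
    ys,xs=np.nonzero(m); Q=toplane(n,np.c_[xs,ys],.079)*1000
    r=cv2.minAreaRect(Q[:,:2].astype(np.float32)); print('strap',r,len(xs))
    # wing dark 
    m=((g<60)).astype(np.uint8)*255; w[:]=0; cv2.circle(w,tuple(int(v) for v in c0),14,255,-1); m&=w
    k,l,st,ce=cv2.connectedComponentsWithStats(m)
    for i in range(1,k): print(st[i],ce[i].round(1),(toplane(n,[ce[i]],.095)*1000).round(1))
```

```text
top [[342.5, 189.2], [405.0, 179.9], [410.4, 207.5], [346.6, 217.6]]
[[526.4, 64.0], [546.6, -106.3], [470.8, -116.7], [448.9, 55.5]] c [498.2 -25.9  64. ] sides [np.float64(171.5), np.float64(76.5), np.float64(173.6), np.float64(77.9)]
0 1 -83.2 3 2 -82.8 1 2 -172.2 0 3 -173.8 
strap ((502.32861328125, -28.60003662109375), (54.222755432128906, 87.72079467773438), 44.5293083190918) 103
[372 194  12   8  59] [377.2 197.6] [[496.8 -25.1  95. ]]
side [[322.0, 227.6], [344.5, 213.2], [392.3, 255.4], [368.9, 273.2]]
[[450.0, 55.6], [526.4, 65.1], [548.5, -106.3], [470.8, -115.6]] c [498.9 -25.3  64. ] sides [np.float64(77.1), np.float64(172.8), np.float64(78.2), np.float64(172.4)]
0 1 7.1 3 2 6.8 1 2 -82.7 0 3 -83.1 
strap ((522.368896484375, -19.01852035522461), (60.78560256958008, 92.46549987792969), 12.9694185256958) 163
[345 229  23  23 166] [356.7 238.1] [[490.3 -36.   95. ]]
[369 242   1   1   1] [369. 242.] [[508.6 -60.8  95. ]]
```

```bash
cat >> h.py <<'E'
NO=np.array([.4985,-.0256]); NY=np.radians(7.0)
def nest2w(x,y): 
    c,s=np.cos(NY),np.sin(NY); return NO+np.array([c*x-s*y,s*x+c*y])
def strap(im,n="top"):
    g=cv2.cvtColor(im,cv2.COLOR_RGB2GRAY)
    h,w=g.shape; yy,xx=np.mgrid[:h,:w]
    P=toplane(n,np.c_[xx.ravel(),yy.ravel()],.079)[:,:2]-NO
    c,s=np.cos(NY),np.sin(NY); L=np.c_[c*P[:,0]+s*P[:,1],-s*P[:,0]+c*P[:,1]].reshape(h,w,2)
    m=(np.abs(L[...,0])<.055)&(np.abs(L[...,1])<.055)&(g>148)
    Q=L[m]
    if len(Q)<10: return None
    u,sv,vt=np.linalg.svd(Q-Q.mean(0)); d=vt[0]; 
    return len(Q),Q.mean(0)*1000,np.arctan2(-d[0],d[1])%np.pi
def pose():
    s=arm.read_state(); M=R.from_rotvec(s['tcp_rot']).as_matrix(); z=M[:,2]
    return s,M,np.arctan2(z[1],z[0])
def go(x,y,z,phi=None,n=1):
    "offset (cm, tool axes) and yaw change to target, with phi=opening dir (mod pi nearest)"
    s,M,f=pose(); d=M.T@(np.array([x,y,z])-s['position'])*100
    print('t',round(s['time'],2),'pos',s['position'].round(4),'phi',round(f,3),'j6',round(s['joints'][5],3),'w',round(s['width'],4),'F',s['wrist_force'].round(1),'tilt',round(float(np.arccos(-M[2,1])),4))
    print(' offset cm',d.round(2),'per',n,(d/n).round(3), end=' ')
    if phi is not None:
        a=(phi-f+np.pi/2)%np.pi-np.pi/2; print('dphi',round(a,3),'rot_y total',round(-a,3),'per',round(-a/n,4))
    else: print()
E
python3 - <<'E'
from h import *
for n in("top","side"):
    im=cv2.imread(f"pics/{n}0.png")[:,:,::-1].copy()
    print(strap(im,n))
s,M,f=pose(); print(f,M.round(3).tolist())
go(.4985,-.0256,.16,NY+.12,14)
E
```

```text
(142, array([14.15934661, -2.8831893 ]), np.float64(0.32968387380339614))
(237, array([24.28928458,  7.49801848]), np.float64(2.9283923476878764))
1.201994767256034 [[0.933, -0.001, 0.36], [-0.36, -0.001, 0.933], [-0.0, -1.0, -0.002]]
t 0.1 pos [0.198  0.5125 0.1987] phi 1.202 j6 1.437 w 0.0855 F [-0.2 -0.9  0.5] tilt 0.0015
 offset cm [ 47.43   3.92 -39.36] per 14 [ 3.388  0.28  -2.811] dphi -0.96 rot_y total 0.96 per 0.0686
```

```bash
sed -i 's/np.abs(L\[...,0\])<.055)/np.abs(L[...,0])<XL)/; s/def strap(im,n="top"):/def strap(im,n="top",XL=.03):/' h.py
python3 - <<'E'
from h import *
for n in("top","side"):
    im=cv2.imread(f"pics/{n}0.png")[:,:,::-1].copy()
    print(strap(im,n))
E
```

```text
(101, array([0.52079322, 1.57486324]), np.float64(0.1067347215871064))
(117, array([ 1.43835533, -0.83548864]), np.float64(0.1106651807887653))
```

Emit:
play_rows([
  {"offset": [3.4,0,-2.8],"rotation": [0,0,0],"claw": 0.6},
  {"offset": [3.4,0,-2.8],"rotation": [0,0,0],"claw": 0.6},
  {"offset": [3.4,0,-2.8],"rotation": [0,0,0],"claw": 0.6},
  {"offset": [3.4,0,-2.8],"rotation": [0,0,0],"claw": 0.6},
  {"offset": [3.4,0,-2.8],"rotation": [0,0,0],"claw": 0.6},
  {"offset": [3.4,0,-2.8],"rotation": [0,0,0],"claw": 0.6},
  {"offset": [3.4,0,-2.8],"rotation": [0,0,0],"claw": 0.6},
  {"offset": [3.4,0,-2.8],"rotation": [0,0,0],"claw": 0.6},
  {"offset": [3.4,0,-2.8],"rotation": [0,0,0],"claw": 0.6},
  {"offset": [3.4,0,-2.8],"rotation": [0,0,0],"claw": 0.6},
], force=30)

```text
time: 1.1
position: [0.4148, 0.1276, 0.1993]
tcp_rot: [-1.551, 0.29, -0.289]
wrist_force: [1.3, 0.9, -1.3]
width: 0.0517
```

Emit:
play_rows([
  {"offset": [3.4,0,-2.8],"rotation": [0,0,0],"claw": 0.6},
  {"offset": [3.4,0,-2.8],"rotation": [0,0,0],"claw": 0.6},
  {"offset": [3.4,0,-2.8],"rotation": [0,0,0],"claw": 0.6},
  {"offset": [3.2,0,-2.8],"rotation": [0,0,0],"claw": 0.6},
  {"offset": [0,1,0],"rotation": [0,0.14,0],"claw": 0.6},
  {"offset": [0,1,0],"rotation": [0,0.14,0],"claw": 0.6},
  {"offset": [0,1,0],"rotation": [0,0.14,0],"claw": 0.6},
  {"offset": [0,1,0],"rotation": [0,0.14,0],"claw": 0.6},
  {"offset": [0,0,0],"rotation": [0,0.14,0],"claw": 0.6},
  {"offset": [0,0,0],"rotation": [0,0.14,0],"claw": 0.6},
])

```text
time: 2.1
position: [0.4984, -0.0234, 0.1586]
tcp_rot: [-1.358, 0.944, -0.942]
wrist_force: [-0.3, -0.9, 0.3]
width: 0.0513
```

Run:
```python
from h import *
go(.4985,-.0256,.083,.23,3)
im=cams.snapshot("side"); crop(im,(365,225),80,75,4,"pics/s1.png")
```

```text
t 2.1 pos [ 0.4984 -0.0234  0.1586] phi 0.356 j6 1.02 w 0.0513 F [-0.3 -0.9  0.3] tilt 0.0018
 offset cm [ 0.22  7.56 -0.05] per 3 [ 0.073  2.518 -0.017] dphi -0.126 rot_y total 0.126 per 0.042
```

View pics/s1.png

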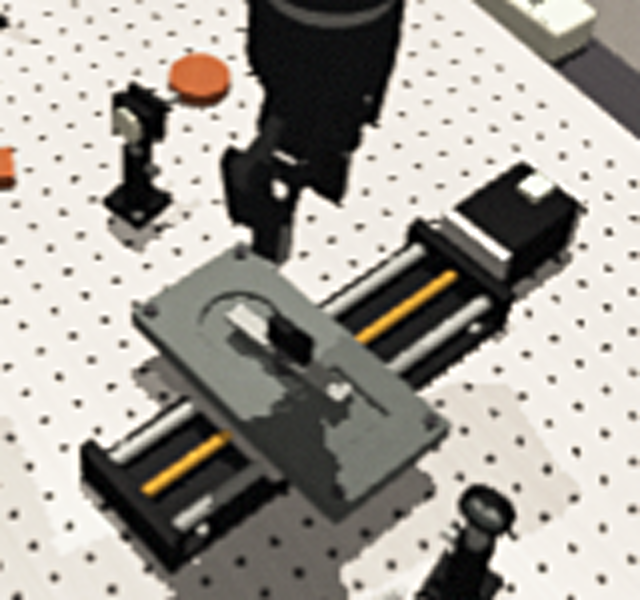

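The picture shows the open gripper above the hub, with the strap's wing below it at about (290,335) in the crop and nothing in the way. Next: descend and pinch.

Emit:
play_rows([
  {"offset": [0.2,2.5,-0.05],"rotation": [0,0.063,0],"claw": 0.55},
  {"offset": [0,2.5,0],"rotation": [0,0.063,0],"claw": 0.5},
  {"offset": [0,2.0,0],"rotation": [0,0,0],"claw": 0.4},
  {"offset": [0,0.4,0],"rotation": [0,0,0],"claw": 0.3},
  {"offset": [0,0,0],"rotation": [0,0,0],"claw": 0},
  {"offset": [0,0,0],"rotation": [0,0,0],"claw": 0},
  {"offset": [0,0,0],"rotation": [0,0,0],"claw": 0},
], force=25)

```text
time: 2.85
position: [0.5003, -0.0257, 0.0865]
tcp_rot: [-1.311, 1.032, -1.035]
wrist_force: [-0.7, 0.5, 1.0]
width: 0.0001
```

Run:
```python
from h import *
go(.4985,-.0256,.083,.23,3); s,M,f=pose(); print('F tool',(M.T@s['wrist_force']).round(1),'T',s['ft_torque'].round(2))
```

```text
t 2.85 pos [ 0.5003 -0.0257  0.0865] phi 0.236 j6 1.136 w 0.0001 F [-0.7  0.5  1. ] tilt 0.002
 offset cm [-0.05  0.35 -0.17] per 3 [-0.017  0.116 -0.058] dphi -0.006 rot_y total 0.006 per 0.0022
F tool [-0.7 -1.  -0.6] T [-0.02  0.    0.03]
```

The jaws shut to 0, so the pinch missed. I'll look before moving.

Run:
```python
from h import *
im=cams.snapshot("side"); crop(im,(357,230),50,45,8,"pics/s2.png")
im=cams.snapshot("top"); crop(im,(377,195),50,45,8,"pics/t2.png")
P=[nest2w(0,0).tolist()+[.101],nest2w(0,0).tolist()+[.079]]
print(proj("side",P),proj("top",P), proj("side",arm.read_state()['position']))
```

```text
[[357.06914285 232.24513583]
 [356.39091419 237.72312419]] [[377.59855038 196.61345586]
 [376.65468818 197.68396078]] [[357.16328341 235.65600868]]
```

View pics/s2.png

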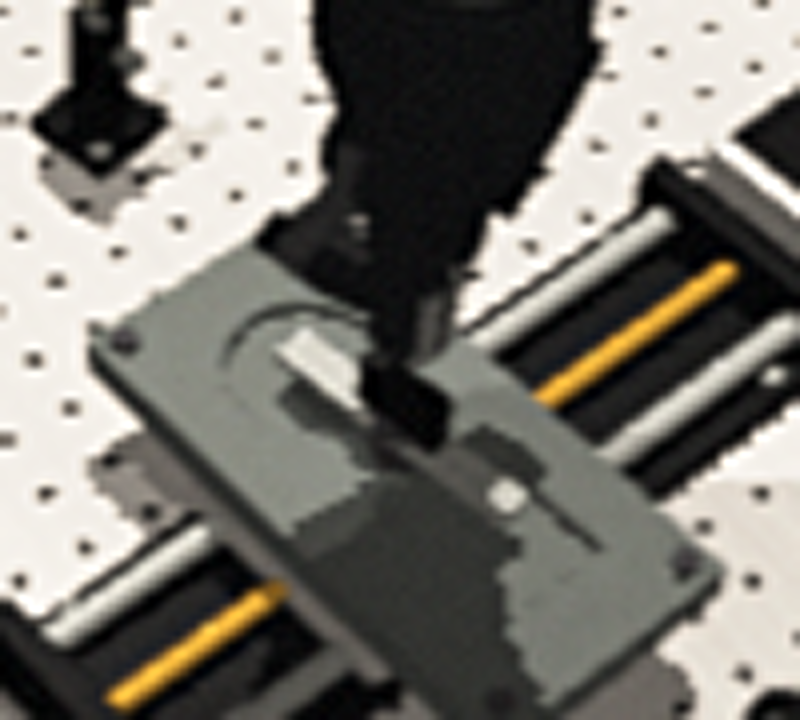

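View pics/t2.png

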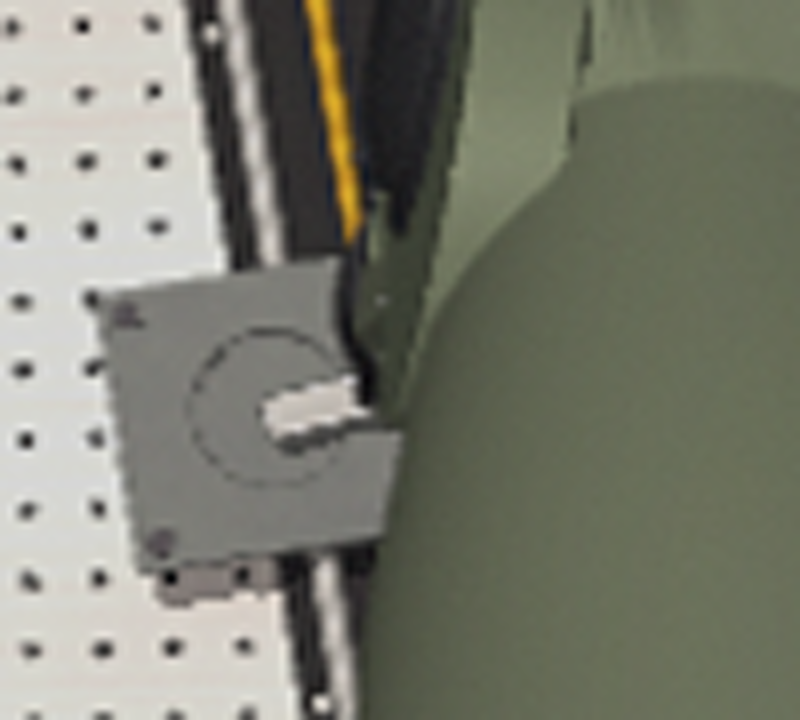

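The finger ends at about (358,230) px, behind or above the wing at (357,235). I'll compare the reported TCP with where the pictures show the fingertips.

Run:
```python
from h import *
print('s1 tcp',proj("side",[[.4984,-.0234,.1586],[.4984,-.0234,.1586-.015]]))
# finger tips open 51mm along phi=.356
f=.356;P=np.array([.4984,-.0234,.1586]);d=np.array([np.cos(f),np.sin(f),0])
print(proj("side",[P+d*.03,P-d*.03]))
f=1.202;P=np.array([.198,.5125,.1987]);d=np.array([np.cos(f),np.sin(f),0])
print('start',proj("side",[P,P+d*.045+[0,0,.013],P-d*.045+[0,0,.013]]),proj("top",[P,P+d*.045+[0,0,.013],P-d*.045+[0,0,.013]]))
im=cv2.imread("pics/side0.png")[:,:,::-1]; crop(im,(145,95),40,35,8,"pics/a.png")
im=cv2.imread("pics/top0.png")[:,:,::-1]; crop(im,(140,345),40,35,8,"pics/b.png")
```

```text
s1 tcp [[358.36545098 216.28569816]
 [357.86241781 220.43433686]]
[[365.46502707 208.50185944]
 [350.98192928 224.37635834]]
start [[158.51928704 125.44466504]
 [158.8768068  112.44988136]
 [155.09387584 131.28128301]] [[155.64438597 326.44473499]
 [135.58311642 320.55579562]
 [170.60752327 334.77879452]]
```

View pics/a.png

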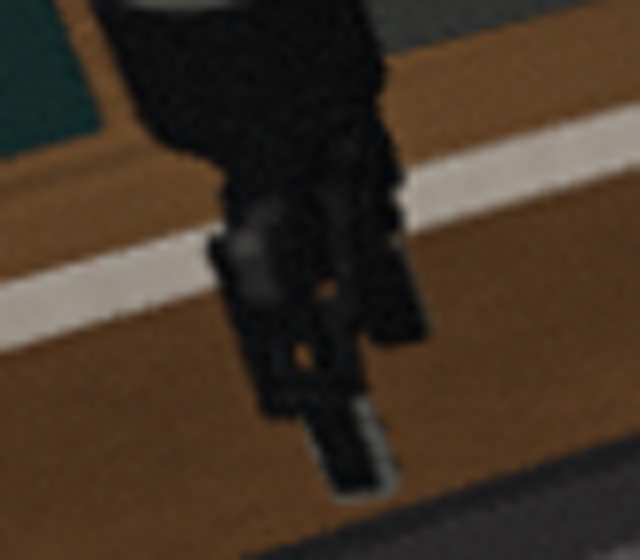

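View pics/b.png

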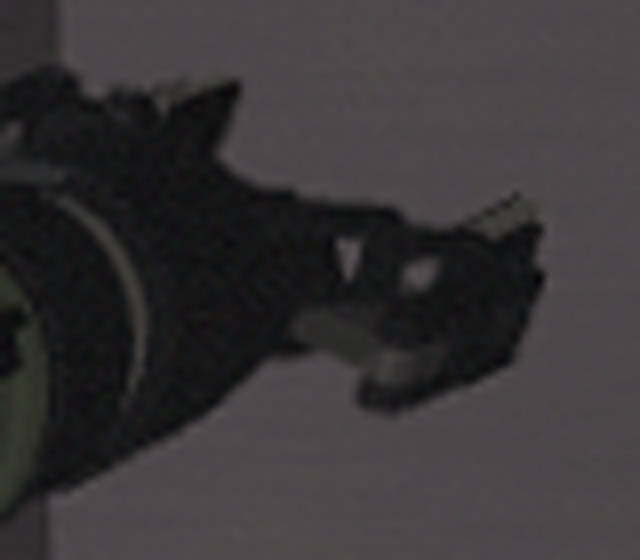

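```bash
cat >> h.py <<'E'
def tri(ps,pt):
    from scipy.optimize import least_squares
    f=lambda X: np.r_[proj("side",X)[0]-ps,proj("top",X)[0]-pt]
    r=least_squares(f,[.4,0,.1]); return r.x,r.fun
E
python3 - <<'E'
from h import *
print(tri((152.8,111.9),(148.5,329.3)))
print(tri((150.6,121.2),(167,338)))
print(tri((155,102.5),(130,320.6)))
im=cams.snapshot("side"); crop(im,(357,215),50,37,8,"pics/s3.png")
E
```

```text
(array([0.19941467, 0.50635906, 0.24603612]), array([ 1.30550833,  0.04949552, -0.30303208,  1.03915818]))
(array([0.18203236, 0.4624328 , 0.24887127]), array([ 0.78515319,  0.03083704, -0.18374079,  0.64260059]))
(array([0.21767161, 0.54992793, 0.2454518 ]), array([ 1.74273699,  0.06376499, -0.40114716,  1.34955919]))
```

View pics/s3.png

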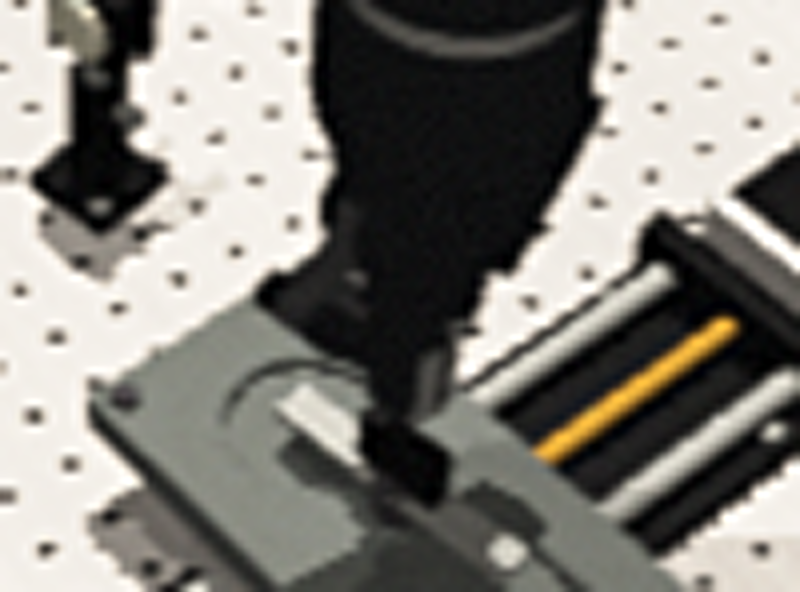

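The tips triangulate about 30 mm above the reported TCP, with x and y in agreement. The shut fingers are therefore above the wing, so I'll find its top (z=0.101) by touching it gently.

Emit:
play_rows([
  {"offset": [0,0.4,0],"rotation": [0,0,0],"claw": 0},
  {"offset": [0,0,0],"rotation": [0,0,0],"claw": 0},
])

```text
time: 3.2
position: [0.499, -0.0255, 0.0811]
tcp_rot: [-1.312, 1.034, -1.033]
wrist_force: [-0.8, 0.6, -0.3]
width: -0.0002
```

Emit:
play_rows([
  {"offset": [0,0.3,0],"rotation": [0,0,0],"claw": 0},
  {"offset": [0,0,0],"rotation": [0,0,0],"claw": 0},
])

```text
time: 3.4
position: [0.499, -0.0255, 0.0779]
tcp_rot: [-1.312, 1.034, -1.033]
wrist_force: [0.8, 0.4, 0.6]
width: 0.0001
```

Emit:
play_rows([
  {"offset": [0,0.3,0],"rotation": [0,0,0],"claw": 0},
  {"offset": [0,0,0],"rotation": [0,0,0],"claw": 0},
])

```text
time: 3.6
position: [0.499, -0.0255, 0.075]
tcp_rot: [-1.312, 1.034, -1.033]
wrist_force: [0.2, 0.4, 0.2]
width: 0.0001
```

Run:
```python
from h import *
im=cams.snapshot("side"); crop(im,(357,215),50,37,8,"pics/s4.png"); print(arm.read_state()['wrist_force'],arm.read_state()['position'])
```

```text
[0.56353974 0.62171699 0.23284793] [ 0.49911802 -0.02548854  0.07513054]
```

View pics/s4.png

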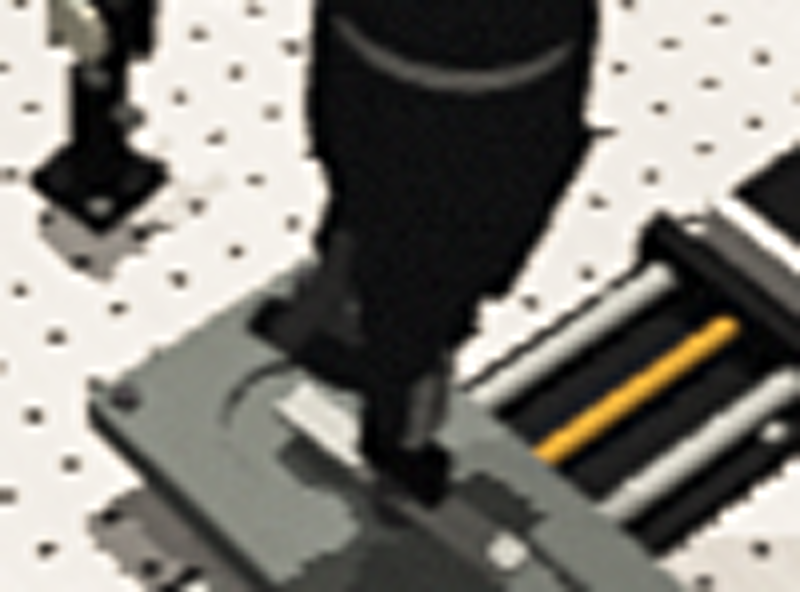

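The fingers now almost cover the wing's top edge, at crop (415,445), and there is still no contact force.

Emit:
play_rows([
  {"offset": [0,0.2,0],"rotation": [0,0,0],"claw": 0},
  {"offset": [0,0,0],"rotation": [0,0,0],"claw": 0},
])

```text
time: 3.85
position: [0.4992, -0.0255, 0.0732]
tcp_rot: [-1.312, 1.034, -1.033]
wrist_force: [-0.3, -0.2, -0.1]
width: -0.0002
```

Emit:
play_rows([
  {"offset": [0,0.2,0],"rotation": [0,0,0],"claw": 0},
  {"offset": [0,0,0],"rotation": [0,0,0],"claw": 0},
])

```text
time: 4.05
position: [0.4992, -0.0255, 0.0712]
tcp_rot: [-1.312, 1.034, -1.033]
wrist_force: [-0.3, 0.0, -0.9]
width: -0.0002
```

Emit:
play_rows([
  {"offset": [0,0.2,0],"rotation": [0,0,0],"claw": 0},
  {"offset": [0,0,0],"rotation": [0,0,0],"claw": 0},
])

```text
time: 4.25
position: [0.4994, -0.0255, 0.0692]
tcp_rot: [-1.312, 1.034, -1.034]
wrist_force: [0.4, -0.3, -0.5]
width: -0.0002
```

Emit:
play_rows([
  {"offset": [0,0.2,0],"rotation": [0,0,0],"claw": 0},
  {"offset": [0,0,0],"rotation": [0,0,0],"claw": 0},
])

```text
time: 4.45
position: [0.4996, -0.0256, 0.069]
tcp_rot: [-1.311, 1.033, -1.034]
wrist_force: [-4.0, 0.5, 15.6]
width: 0.0003
```

Emit:
play_rows([
  {"offset": [0,0.2,0],"rotation": [0,0,0],"claw": 0},
  {"offset": [0,0,0],"rotation": [0,0,0],"claw": 0},
])

```text
time: 4.65
position: [0.4998, -0.0256, 0.0688]
tcp_rot: [-1.311, 1.032, -1.035]
wrist_force: [-9.2, 1.5, 31.7]
width: 0.0005
```

Emit:
play_rows([
  {"offset": [0,0.2,0],"rotation": [0,0,0],"claw": 0},
  {"offset": [0,0,0],"rotation": [0,0,0],"claw": 0},
])

```text
time: 4.85
position: [0.5, -0.0256, 0.0686]
tcp_rot: [-1.311, 1.031, -1.036]
wrist_force: [-15.9, 2.3, 49.7]
width: -0.0001
```

Contact came at reported z=0.069, where the real height is 0.101, so the tips are 32 mm above the reported TCP. That matches the pictures. Next: lift, open, go down to reported 0.051 and pinch.

Emit:
play_rows([
  {"offset": [0,-2.4,0],"rotation": [0,0,0],"claw": 0},
  {"offset": [0,0,0],"rotation": [0,0,0],"claw": 0.5},
  {"offset": [0,0,0],"rotation": [0,0,0],"claw": 0.5},
  {"offset": [0,0,0],"rotation": [0,0,0],"claw": 0.5},
  {"offset": [0,0,0],"rotation": [0,0,0],"claw": 0.5},
])

```text
time: 5.35
position: [0.4985, -0.0254, 0.0864]
tcp_rot: [-1.313, 1.035, -1.032]
wrist_force: [0.2, 0.4, 0.8]
width: 0.0425
```

Run:
```python
from h import *
go(.4985,-.0256,.0515,.23,2)
```

```text
t 5.35 pos [ 0.4985 -0.0254  0.0864] phi 0.236 j6 1.136 w 0.0425 F [0.2 0.4 0.8] tilt 0.002
 offset cm [0.02 3.49 0.  ] per 2 [0.012 1.743 0.   ] dphi -0.006 rot_y total 0.006 per 0.003
```

Emit:
play_rows([
  {"offset": [0,1.8,0],"rotation": [0,0,0],"claw": 0.5},
  {"offset": [0,1.7,0],"rotation": [0,0,0],"claw": 0.5},
  {"offset": [0,0,0],"rotation": [0,0,0],"claw": 0},
  {"offset": [0,0,0],"rotation": [0,0,0],"claw": 0},
  {"offset": [0,0,0],"rotation": [0,0,0],"claw": 0},
  {"offset": [0,0,0],"rotation": [0,0,0],"claw": 0},
  {"offset": [0,0,0],"rotation": [0,0,0],"claw": 0},
], force=40)

```text
time: 6.05
position: [0.4999, -0.0252, 0.0524]
tcp_rot: [-1.31, 1.033, -1.034]
wrist_force: [5.2, 2.9, -9.0]
width: 0.0088
```

Run:
```python
from h import *
go(.4985,-.0256,.0515,.23,2); s,M,f=pose(); print('F tool',(M.T@s['wrist_force']).round(1),'T',s['ft_torque'].round(2))
im=cams.snapshot("side"); crop(im,(357,215),50,37,8,"pics/s5.png")
```

```text
t 6.05 pos [ 0.4999 -0.0252  0.0524] phi 0.236 j6 1.136 w 0.0088 F [ 5.2  2.9 -9. ] tilt 0.0012
 offset cm [ 0.01  0.09 -0.14] per 2 [ 0.003  0.046 -0.071] dphi -0.006 rot_y total 0.006 per 0.0031
F tool [-1.6  9.   5.7] T [ 0.35 -0.75 -0.02]
```

View pics/s5.png

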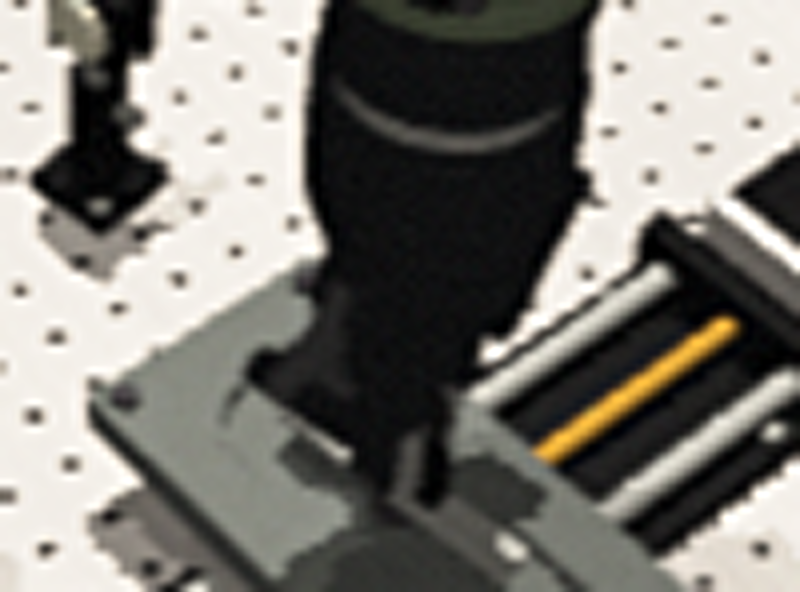

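The wing is pinched with the jaws stopped at 8.8 mm, and the fingers straddle it at crop (410,470). I'll turn it +1.4 rad, shifting the command 1.4 mm to relieve the side load.

Emit:
play_rows([
  {"offset": [0,0,0.14],"rotation": [0,-0.14,0],"claw": 0},
  {"offset": [0,0,0],"rotation": [0,-0.14,0],"claw": 0},
  {"offset": [0,0,0],"rotation": [0,-0.14,0],"claw": 0},
  {"offset": [0,0,0],"rotation": [0,-0.14,0],"claw": 0},
  {"offset": [0,0,0],"rotation": [0,-0.14,0],"claw": 0},
  {"offset": [0,0,0],"rotation": [0,-0.14,0],"claw": 0},
  {"offset": [0,0,0],"rotation": [0,-0.14,0],"claw": 0},
  {"offset": [0,0,0],"rotation": [0,-0.14,0],"claw": 0},
  {"offset": [0,0,0],"rotation": [0,-0.14,0],"claw": 0},
  {"offset": [0,0,0],"rotation": [0,-0.14,0],"claw": 0},
])

```text
time: 7.1
position: [0.4996, -0.0258, 0.0524]
tcp_rot: [-1.572, -0.054, 0.057]
wrist_force: [-0.3, -0.5, -4.8]
width: 0.0087
```

Emit:
play_rows([
  {"offset": [0,0,0],"rotation": [0,0,0],"claw": 0},
  {"offset": [0,0,0],"rotation": [0,0,0],"claw": 0},
])

```text
time: 7.3
position: [0.4995, -0.0258, 0.0524]
tcp_rot: [-1.572, -0.047, 0.05]
wrist_force: [-2.9, -1.1, -3.1]
width: 0.0088
```

Run:
```python
from h import *
go(.4985,-.0256,.0515,.122+1.5,2); s,M,f=pose(); print('F tool',(M.T@s['wrist_force']).round(1),'T',s['ft_torque'].round(2))
```

```text
t 7.3 pos [ 0.4995 -0.0258  0.0524] phi 1.633 j6 -0.26 w 0.0088 F [-2.9 -1.1 -3.1] tilt 0.0025
 offset cm [-0.1   0.09  0.03] per 2 [-0.051  0.044  0.013] dphi -0.011 rot_y total 0.011 per 0.0055
F tool [-2.9  3.1 -0.9] T [-0.55  0.44  0.01]
```

The strap is now at about 1.51 rad, and the pinch puts the hub at about (0.4999, -0.0258) in the robot's frame, 1.4 mm in x from the camera value. I'll release it and lift.

Emit:
play_rows([
  {"offset": [0,0,0],"rotation": [0,0,0],"claw": 0.4},
  {"offset": [0,0,0],"rotation": [0,0,0],"claw": 0.4},
  {"offset": [0,-1,0],"rotation": [0,0,0],"claw": 0.6},
  {"offset": [0,-3,0],"rotation": [0,0,0],"claw": 0.8},
  {"offset": [0,-4,0],"rotation": [0,0,0],"claw": 0.8},
  {"offset": [0,-3,0],"rotation": [0,0,0],"claw": 0.8},
])

```text
time: 7.9
position: [0.5016, -0.0252, 0.1655]
tcp_rot: [-1.571, -0.053, 0.049]
wrist_force: [0.1, -0.1, 0.2]
width: 0.0679
```

Run:
```python
from h import *
print(toplane("top",[(278,128),(302,194),(215,200),(433,192)],.05).round(3))
go(.6245,.258,.1624,1.633,7)
im=cams.snapshot("side"); crop(im,(357,235),75,55,5,"pics/s6.png")
print(strap(im,"side",.05))
```

```text
[[ 0.709  0.239  0.05 ]
 [ 0.519  0.175  0.05 ]
 [ 0.51   0.419  0.05 ]
 [ 0.513 -0.184  0.05 ]]
t 7.9 pos [ 0.5016 -0.0252  0.1655] phi 1.636 j6 -0.262 w 0.0679 F [ 0.1 -0.1  0.2] tilt 0.0027
 offset cm [14.1   0.34 27.46] per 7 [2.014 0.048 3.923] dphi -0.003 rot_y total 0.003 per 0.0004
(133, array([37.15047812,  8.69588071]), np.float64(2.9317085004636563))
```

View pics/s6.png

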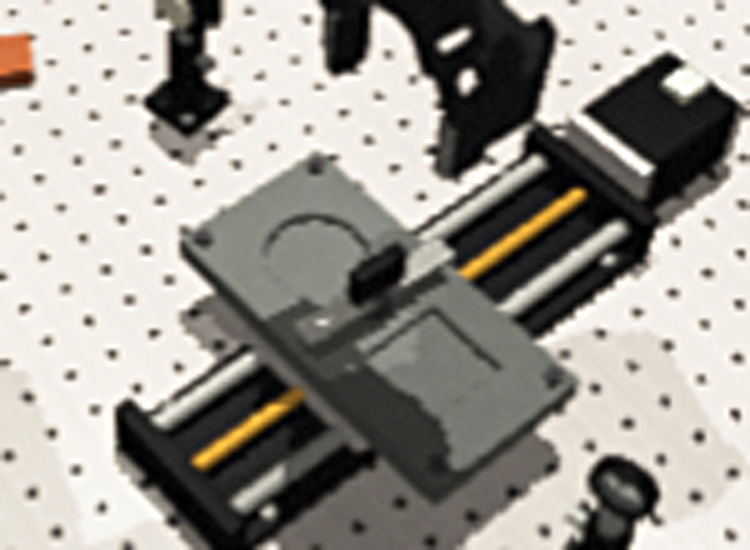

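The strap lies along the stage and both pockets are free, round at crop (315,255) and square at (430,370). The jaws are empty. On to the disc.

Emit:
play_rows([
  {"offset": [2.0,0,3.95],"rotation": [0,0,0],"claw": 0.8},
  {"offset": [2.0,0,3.95],"rotation": [0,0,0],"claw": 0.8},
  {"offset": [2.0,0,3.95],"rotation": [0,0,0],"claw": 0.8},
  {"offset": [2.0,0,3.95],"rotation": [0,0,0],"claw": 0.8},
  {"offset": [2.0,0,3.95],"rotation": [0,0,0],"claw": 0.8},
  {"offset": [2.0,0,3.95],"rotation": [0,0,0],"claw": 0.8},
  {"offset": [2.1,0,3.8],"rotation": [0,0,0],"claw": 0.8},
  {"offset": [0,4,0],"rotation": [0,0,0],"claw": 0.8},
  {"offset": [0,4,0],"rotation": [0,0,0],"claw": 0.8},
  {"offset": [0,0,0],"rotation": [0,0,0],"claw": 0.8},
])

```text
time: 8.95
position: [0.619, 0.2578, 0.077]
tcp_rot: [-1.573, -0.044, 0.059]
wrist_force: [-0.8, -0.7, -0.8]
width: 0.0681
```

Run:
```python
from h import *
go(.6245,.258,-.014,1.633,3)
im=cams.snapshot("side"); crop(im,(335,165),50,40,8,"pics/s7.png")
```

```text
t 8.95 pos [0.619  0.2578 0.077 ] phi 1.636 j6 0.219 w 0.0681 F [-0.8 -0.7 -0.8] tilt 0.0101
 offset cm [0.64 9.09 0.01] per 3 [2.130e-01 3.032e+00 2.000e-03] dphi -0.003 rot_y total 0.003 per 0.0012
```

View pics/s7.png

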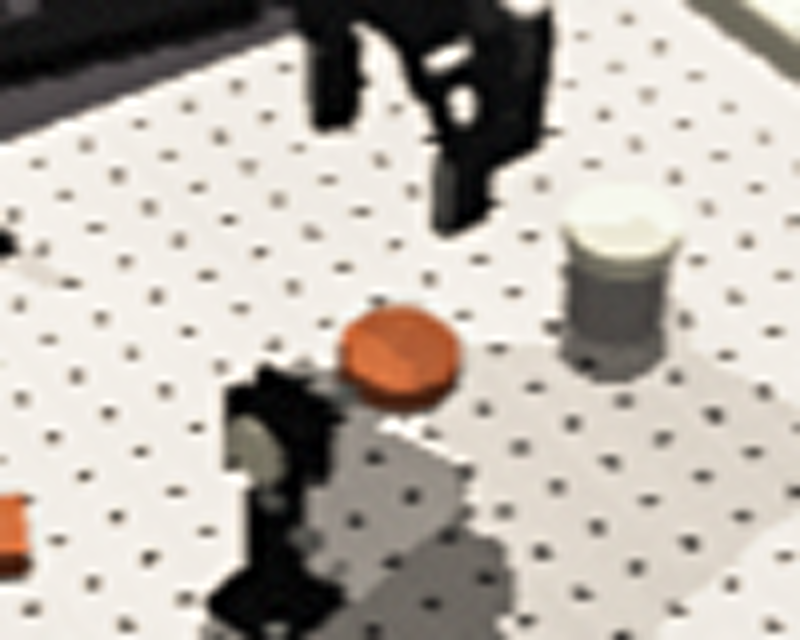

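The open gripper hangs above the disc, which is at crop (400,355). The jar at (615,290) is well clear of the fingers. I'll settle, then descend.

Emit:
play_rows([
  {"offset": [0,3,0],"rotation": [0,0,0],"claw": 0.8},
  {"offset": [0,3,0],"rotation": [0,0,0],"claw": 0.8},
  {"offset": [0,0,0],"rotation": [0,0,0],"claw": 0.8},
])

```text
time: 9.3
position: [0.622, 0.2576, 0.0214]
tcp_rot: [-1.571, -0.048, 0.053]
wrist_force: [-0.4, -0.0, -0.5]
width: 0.0684
```

Run:
```python
from h import *
go(.6245,.258,-.014,1.633,3)
```

```text
t 9.3 pos [0.622  0.2576 0.0214] phi 1.635 j6 0.219 w 0.0684 F [-0.4 -0.  -0.5] tilt 0.0036
 offset cm [0.27 3.54 0.03] per 3 [0.089 1.18  0.008] dphi -0.002 rot_y total 0.002 per 0.0008
```

Emit:
play_rows([
  {"offset": [0.1,2.0,0],"rotation": [0,0,0],"claw": 0.8},
  {"offset": [0,1.5,0],"rotation": [0,0,0],"claw": 0.7},
  {"offset": [0,0,0],"rotation": [0,0,0],"claw": 0.5},
  {"offset": [0,0,0],"rotation": [0,0,0],"claw": 0.4},
  {"offset": [0,0,0],"rotation": [0,0,0],"claw": 0.4},
], force=20)

```text
time: 9.8
position: [0.6251, 0.2585, -0.0115]
tcp_rot: [-1.57, -0.052, 0.05]
wrist_force: [0.2, 0.6, -1.2]
width: 0.0481
```

Run:
```python
from h import *
go(.6245,.258,-.014,1.633,3)
im=cams.snapshot("side"); crop(im,(335,165),50,40,8,"pics/s8.png")
```

```text
t 9.8 pos [ 0.6251  0.2585 -0.0115] phi 1.636 j6 0.218 w 0.0481 F [ 0.2  0.6 -1.2] tilt 0.0011
 offset cm [-0.06  0.25 -0.05] per 3 [-0.02   0.085 -0.016] dphi -0.003 rot_y total 0.003 per 0.0009
```

View pics/s8.png

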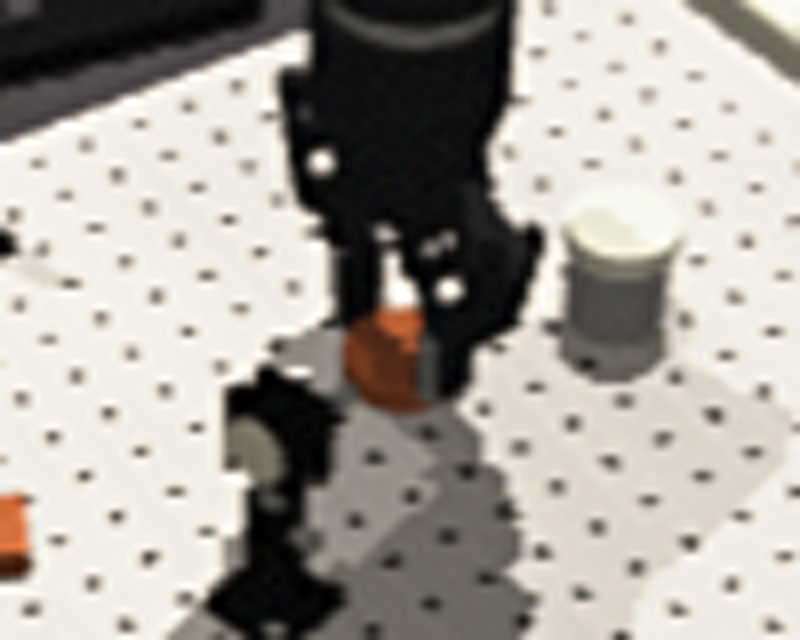

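The disc is between the pads (reading 48.1 mm) and centred across y at y=0.2585. I'll open, turn the jaws to the nest's x direction and regrip, which centres it in x.

Emit:
play_rows([
  {"offset": [0,0,0],"rotation": [0,0,0],"claw": 0.72},
  {"offset": [0,0,0],"rotation": [0,0,0],"claw": 0.72},
  {"offset": [0,0,0],"rotation": [0,0.14,0],"claw": 0.72},
  {"offset": [0,0,0],"rotation": [0,0.14,0],"claw": 0.72},
  {"offset": [0,0,0],"rotation": [0,0.14,0],"claw": 0.72},
  {"offset": [0,0,0],"rotation": [0,0.14,0],"claw": 0.72},
  {"offset": [0,0,0],"rotation": [0,0.14,0],"claw": 0.72},
  {"offset": [0,0,0],"rotation": [0,0.14,0],"claw": 0.72},
  {"offset": [0,0,0],"rotation": [0,0.14,0],"claw": 0.72},
  {"offset": [0,0,0],"rotation": [0,0.14,0],"claw": 0.72},
])

```text
time: 10.85
position: [0.6247, 0.2586, -0.0122]
tcp_rot: [-1.408, 0.825, -0.826]
wrist_force: [-0.4, -0.7, 0.7]
width: 0.0618
```

Emit:
play_rows([
  {"offset": [0,0,0],"rotation": [0,0.14,0],"claw": 0.72},
  {"offset": [0,0,0],"rotation": [0,0.14,0],"claw": 0.72},
  {"offset": [0,0,0],"rotation": [0,0.115,0],"claw": 0.72},
  {"offset": [0,0,0],"rotation": [0,0,0],"claw": 0.72},
])

```text
time: 11.25
position: [0.6247, 0.2585, -0.0123]
tcp_rot: [-1.264, 1.119, -1.12]
wrist_force: [-0.3, -0.6, -0.4]
width: 0.0618
```

Run:
```python
from h import *
go(.625,.2585,-.013,.122,1)
```

```text
t 11.25 pos [ 0.6247  0.2585 -0.0123] phi 0.121 j6 1.733 w 0.0618 F [-0.3 -0.6 -0.4] tilt 0.0006
 offset cm [0.01 0.07 0.03] per 1 [0.007 0.073 0.025] dphi 0.001 rot_y total -0.001 per -0.0007
```

Emit:
play_rows([
  {"offset": [0,0.3,0],"rotation": [0,0,0],"claw": 0.72},
  {"offset": [0,0,0],"rotation": [0,0,0],"claw": 0.4},
  {"offset": [0,0,0],"rotation": [0,0,0],"claw": 0.4},
  {"offset": [0,0,0],"rotation": [0,0,0],"claw": 0.3},
  {"offset": [0,0,0],"rotation": [0,0,0],"claw": 0.3},
], force=60)

```text
time: 11.75
position: [0.6249, 0.2585, -0.0151]
tcp_rot: [-1.264, 1.119, -1.12]
wrist_force: [-0.6, -0.9, 5.3]
width: 0.0466
```

Run:
```python
from h import *
go(.625,.2585,-.013,.122,1)
im=cams.snapshot("side"); crop(im,(335,165),50,40,8,"pics/s9.png")
```

```text
t 11.75 pos [ 0.6249  0.2585 -0.0151] phi 0.121 j6 1.733 w 0.0466 F [-0.6 -0.9  5.3] tilt 0.0008
 offset cm [ 0.   -0.21  0.01] per 1 [ 0.004 -0.209  0.013] dphi 0.001 rot_y total -0.001 per -0.0005
```

View pics/s9.png

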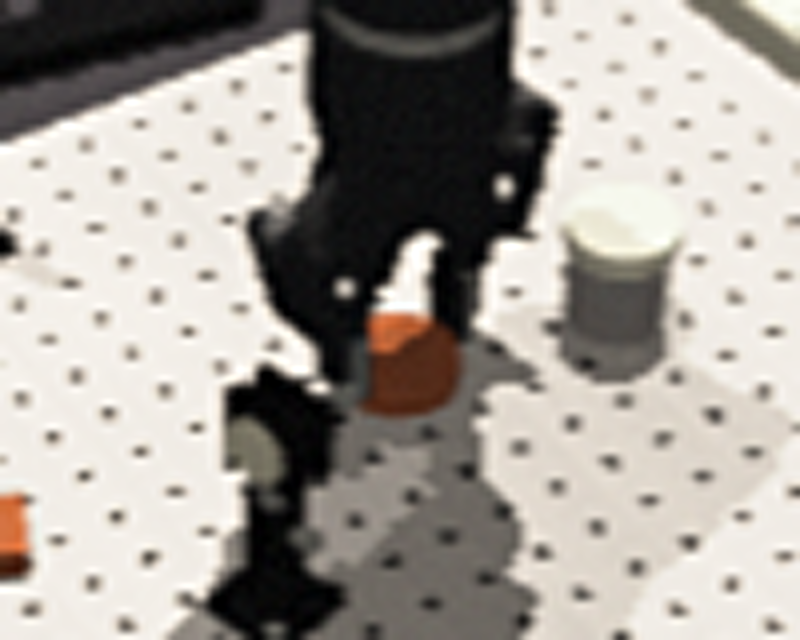

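The disc is gripped across x (reading 46.6 mm at 60 N), with the mirror mount untouched in front at crop (280,450). I'll lift it.

Emit:
play_rows([
  {"offset": [0,-1,0],"rotation": [0,0,0],"claw": 0.3},
  {"offset": [0,-3,0],"rotation": [0,0,0],"claw": 0.3},
  {"offset": [0,-4,0],"rotation": [0,0,0],"claw": 0.3},
  {"offset": [0,-4,0],"rotation": [0,0,0],"claw": 0.3},
  {"offset": [0,-4,0],"rotation": [0,0,0],"claw": 0.3},
  {"offset": [0,0,0],"rotation": [0,0,0],"claw": 0.3},
])

```text
time: 12.4
position: [0.6281, 0.2597, 0.1513]
tcp_rot: [-1.255, 1.113, -1.122]
wrist_force: [1.0, -1.3, -2.1]
width: 0.0465
```

```bash
sed -i 's/^NO=.*/NO=np.array([.5000,-.0258]); NY=.122/' h.py
python3 - <<'E'
from h import *
p=nest2w(0,.042); print(p)
go(*p,.14,.122,7)
im=cams.snapshot("side"); crop(im,(335,135),50,45,8,"pics/s10.png")
E
```

```text
[0.4948887  0.01588782]
t 12.4 pos [0.6281 0.2597 0.1513] phi 0.121 j6 1.733 w 0.0465 F [ 1.  -1.3 -2.1] tilt 0.0103
 offset cm [ 22.59   0.93 -16.18] per 7 [ 3.227  0.132 -2.311] dphi 0.001 rot_y total -0.001 per -0.0001
```

View pics/s10.png

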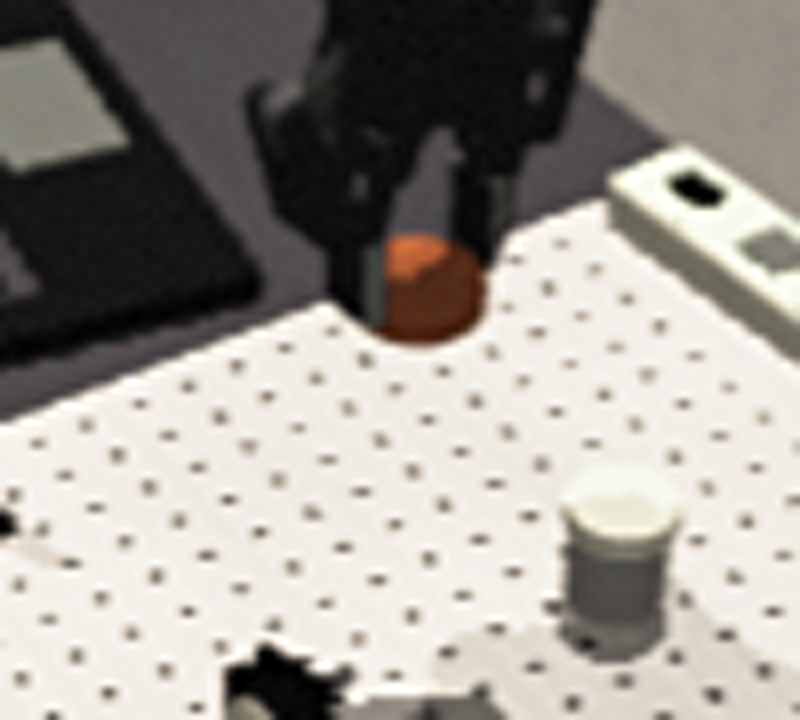

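The disc is held level off the board, at crop (420,290). I'll carry it to above the round pocket.

Emit:
play_rows([
  {"offset": [3.75,0,-2.64],"rotation": [0,0,0],"claw": 0.3},
  {"offset": [3.75,0,-2.64],"rotation": [0,0,0],"claw": 0.3},
  {"offset": [3.75,0,-2.64],"rotation": [0,0,0],"claw": 0.3},
  {"offset": [3.75,0,-2.64],"rotation": [0,0,0],"claw": 0.3},
  {"offset": [3.75,0,-2.64],"rotation": [0,0,0],"claw": 0.3},
  {"offset": [3.75,2,-2.64],"rotation": [0,0,0],"claw": 0.3},
  {"offset": [0,3,0],"rotation": [0,0,0],"claw": 0.3},
  {"offset": [0,3,0],"rotation": [0,0,0],"claw": 0.3},
  {"offset": [0,1.5,0],"rotation": [0,0,0],"claw": 0.3},
  {"offset": [0,0,0],"rotation": [0,0,0],"claw": 0.3},
])

```text
time: 13.45
position: [0.4903, 0.0163, 0.046]
tcp_rot: [-1.268, 1.126, -1.115]
wrist_force: [-0.7, -0.1, -1.6]
width: 0.0469
```

Emit:
play_rows([
  {"offset": [0,0,0],"rotation": [0,0,0],"claw": 0.3},
  {"offset": [0,0,0],"rotation": [0,0,0],"claw": 0.3},
])

```text
time: 13.65
position: [0.4948, 0.0161, 0.0499]
tcp_rot: [-1.264, 1.119, -1.12]
wrist_force: [0.9, -0.1, -1.7]
width: 0.0468
```

Run:
```python
from h import *
p=nest2w(0,.042)
go(*p,.0415,.122,1)
im=cams.snapshot("side"); crop(im,(350,225),50,45,8,"pics/s11.png")
im=cams.snapshot("top"); crop(im,(370,195),50,37,8,"pics/t11.png")
```

```text
t 13.65 pos [0.4948 0.0161 0.0499] phi 0.121 j6 1.333 w 0.0468 F [ 0.9 -0.1 -1.7] tilt 0.0007
 offset cm [0.02 0.84 0.  ] per 1 [0.02  0.841 0.001] dphi 0.001 rot_y total -0.001 per -0.0008
```

View pics/s11.png

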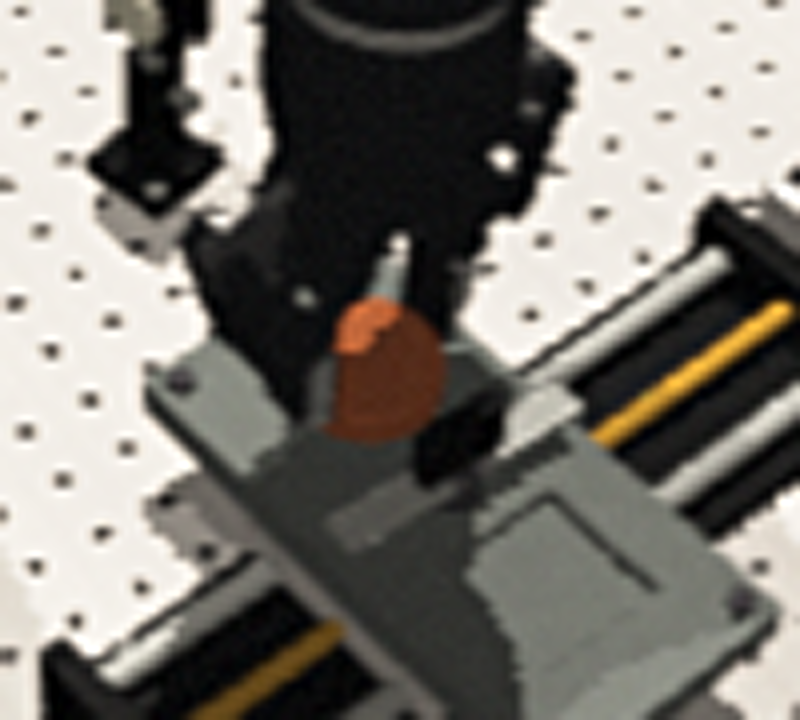

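View pics/t11.png

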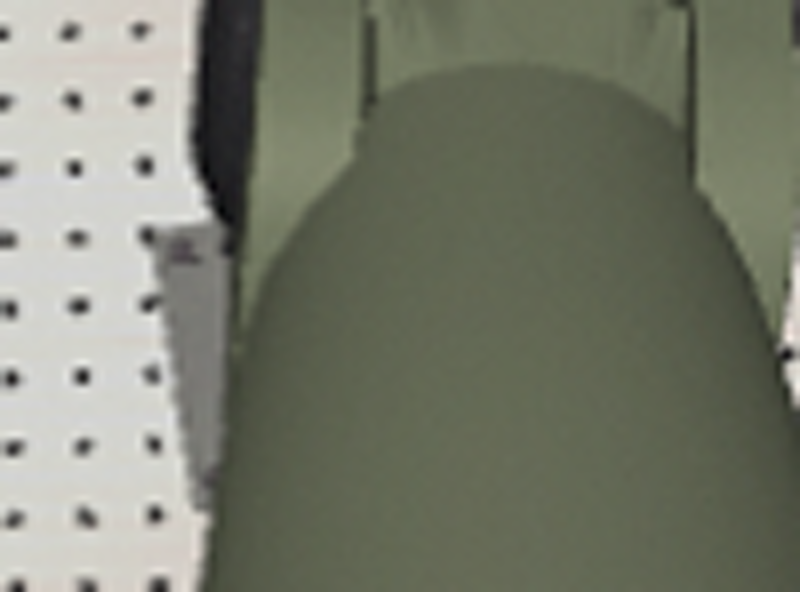

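The disc is held above the round pocket at crop (385,370) and the wing beside it is clear. I'll lower it in small steps and watch the force.

Emit:
play_rows([
  {"offset": [0,0.6,0],"rotation": [0,0,0],"claw": 0.3},
  {"offset": [0,0.5,0],"rotation": [0,0,0],"claw": 0.3},
  {"offset": [0,0,0],"rotation": [0,0,0],"claw": 0.3},
])

```text
time: 14.05
position: [0.4937, 0.0161, 0.0377]
tcp_rot: [-1.265, 1.121, -1.119]
wrist_force: [-1.0, -0.6, -1.8]
width: 0.0468
```

Emit:
play_rows([
  {"offset": [0,0.3,0],"rotation": [0,0,0],"claw": 0.3},
  {"offset": [0,0,0],"rotation": [0,0,0],"claw": 0.3},
])

```text
time: 14.25
position: [0.4941, 0.016, 0.035]
tcp_rot: [-1.264, 1.12, -1.119]
wrist_force: [0.4, -0.6, -3.2]
width: 0.0467
```

Emit:
play_rows([
  {"offset": [0,0.2,0],"rotation": [0,0,0],"claw": 0.3},
  {"offset": [0,0,0],"rotation": [0,0,0],"claw": 0.3},
])

```text
time: 14.45
position: [0.4943, 0.016, 0.0332]
tcp_rot: [-1.264, 1.12, -1.12]
wrist_force: [-0.6, -0.3, -1.8]
width: 0.0469
```

Emit:
play_rows([
  {"offset": [0,0.15,0],"rotation": [0,0,0],"claw": 0.3},
  {"offset": [0,0,0],"rotation": [0,0,0],"claw": 0.3},
])

```text
time: 14.65
position: [0.4946, 0.016, 0.032]
tcp_rot: [-1.264, 1.119, -1.12]
wrist_force: [-0.2, 0.7, -2.6]
width: 0.0468
```

Emit:
play_rows([
  {"offset": [0,0.1,0],"rotation": [0,0,0],"claw": 0.3},
  {"offset": [0,0,0],"rotation": [0,0,0],"claw": 0.3},
])

```text
time: 14.85
position: [0.4947, 0.016, 0.0319]
tcp_rot: [-1.264, 1.119, -1.12]
wrist_force: [-2.6, 0.5, 9.1]
width: 0.047
```

Run:
```python
from h import *
p=nest2w(0,.042)
go(*p,.0315,.122,1)
im=cams.snapshot("side"); crop(im,(350,225),50,45,8,"pics/s12.png")
```

```text
t 14.85 pos [0.4947 0.016  0.0319] phi 0.121 j6 1.333 w 0.047 F [-2.6  0.5  9.1] tilt 0.0008
 offset cm [0.01 0.04 0.02] per 1 [0.011 0.038 0.022] dphi 0.001 rot_y total -0.001 per -0.001
```

View pics/s12.png

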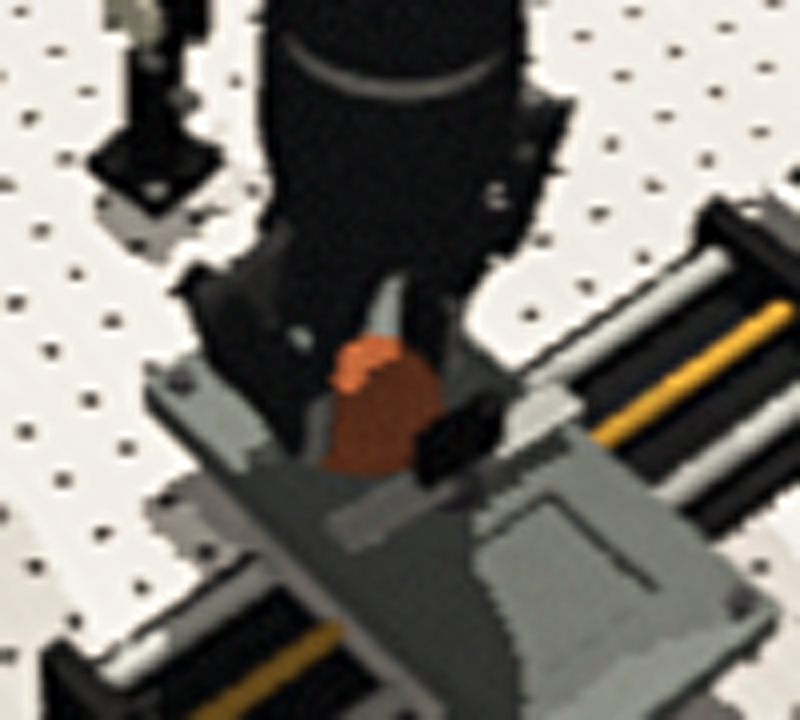

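Contact came at reported z=0.0319, within 0.4 mm of the predicted floor height, and the disc sits low in the pocket at crop (385,405). I'll release, lift and look.

Emit:
play_rows([
  {"offset": [0,0,0],"rotation": [0,0,0],"claw": 0.65},
  {"offset": [0,0,0],"rotation": [0,0,0],"claw": 0.65},
  {"offset": [0,-1,0],"rotation": [0,0,0],"claw": 0.8},
  {"offset": [0,-3,0],"rotation": [0,0,0],"claw": 0.8},
  {"offset": [0,-4,0],"rotation": [0,0,0],"claw": 0.8},
  {"offset": [0,-3,0],"rotation": [0,0,0],"claw": 0.8},
  {"offset": [0,0,0],"rotation": [0,0,0],"claw": 0.8},
])

```text
time: 15.6
position: [0.4978, 0.0156, 0.1457]
tcp_rot: [-1.259, 1.113, -1.125]
wrist_force: [-0.3, 0.3, -0.1]
width: 0.0683
```

Run:
```python
from h import *
go(.405,-.2735,.14,.122,7)
im=cams.snapshot("side"); crop(im,(350,225),50,45,8,"pics/s13.png")
```

```text
t 15.6 pos [0.4978 0.0156 0.1457] phi 0.121 j6 1.333 w 0.0683 F [-0.3  0.3 -0.1] tilt 0.0084
 offset cm [ 27.58   0.52 -12.71] per 7 [ 3.94   0.075 -1.816] dphi 0.001 rot_y total -0.001 per -0.0001
```

View pics/s13.png

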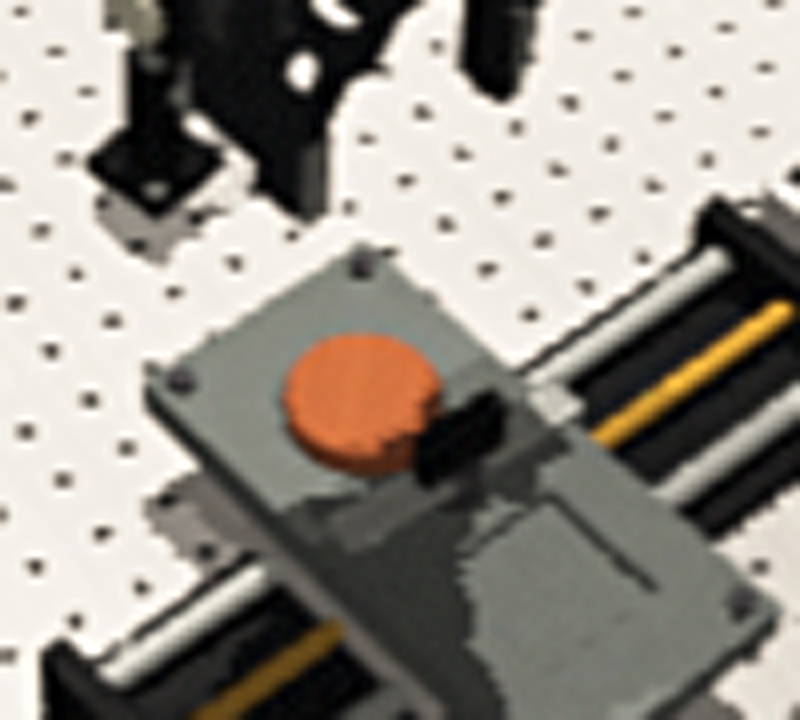

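The disc lies flat in the round pocket at crop (362,395), with its rim evenly proud. On to the large square.

Emit:
play_rows([
  {"offset": [3.95,0,-1.78],"rotation": [0,0,0],"claw": 0.8},
  {"offset": [3.95,0,-1.78],"rotation": [0,0,0],"claw": 0.8},
  {"offset": [3.95,0,-1.78],"rotation": [0,0,0],"claw": 0.8},
  {"offset": [3.95,0,-1.78],"rotation": [0,0,0],"claw": 0.8},
  {"offset": [3.95,0,-1.78],"rotation": [0,0,0],"claw": 0.8},
  {"offset": [3.95,0,-1.78],"rotation": [0,0,0],"claw": 0.8},
  {"offset": [3.95,0,-1.78],"rotation": [0,0,0],"claw": 0.8},
  {"offset": [0,1,0],"rotation": [0,0.14,0],"claw": 0.7},
  {"offset": [0,1,0],"rotation": [0,0.14,0],"claw": 0.7},
  {"offset": [0,1,0],"rotation": [0,0.14,0],"claw": 0.7},
])

```text
time: 16.65
position: [0.403, -0.2734, 0.1094]
tcp_rot: [-1.049, 1.433, -1.429]
wrist_force: [1.3, -0.7, 0.8]
width: 0.0598
```

Emit:
play_rows([
  {"offset": [0,1,0],"rotation": [0,0.14,0],"claw": 0.7},
  {"offset": [0,1,0],"rotation": [0,0.14,0],"claw": 0.7},
  {"offset": [0,1,0],"rotation": [0,0.14,0],"claw": 0.7},
  {"offset": [0,1,0],"rotation": [0,0.14,0],"claw": 0.7},
  {"offset": [0,1,0],"rotation": [0,0.14,0],"claw": 0.7},
  {"offset": [0,1,0],"rotation": [0,0.145,0],"claw": 0.7},
  {"offset": [0,0,0],"rotation": [0,0,0],"claw": 0.7},
])

```text
time: 17.35
position: [0.4024, -0.272, 0.0489]
tcp_rot: [-0.433, 1.99, -1.983]
wrist_force: [0.0, 1.1, 0.1]
width: 0.0599
```

Run:
```python
from h import *
go(.405,-.2735,-.012,-1.145,3)
im=cams.snapshot("side"); crop(im,(390,340),50,45,8,"pics/s14.png")
```

```text
t 17.35 pos [ 0.4024 -0.272   0.0489] phi -1.144 j6 1.968 w 0.0599 F [0.  1.1 0.1] tilt 0.0045
 offset cm [-0.18  6.09  0.27] per 3 [-0.061  2.029  0.09 ] dphi -0.001 rot_y total 0.001 per 0.0004
```

View pics/s14.png

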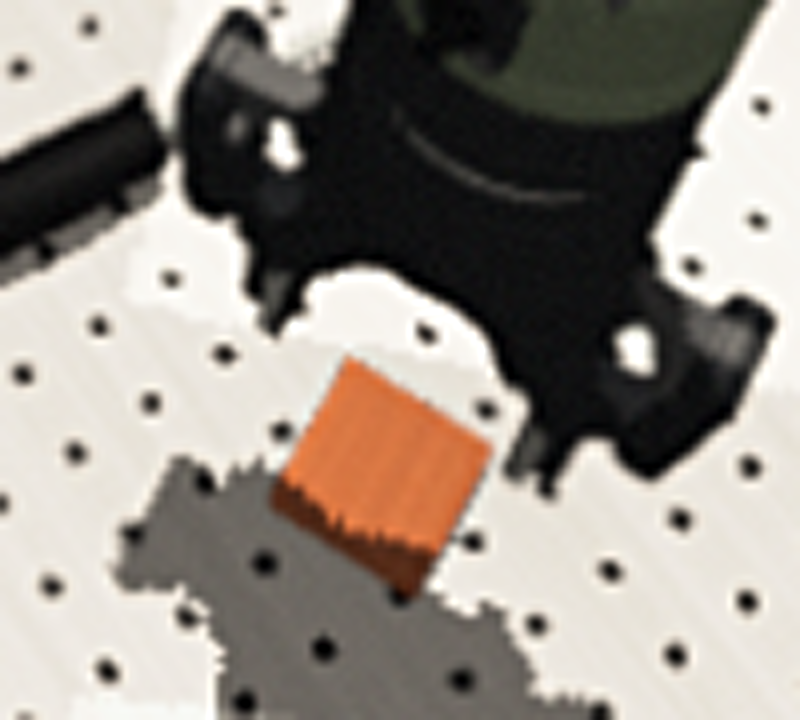

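The open jaws straddle the square at crop (380,475), parallel to its sides, and the driver at left is clear. I'll go down and squeeze to centre it.

Emit:
play_rows([
  {"offset": [0,3,0.1],"rotation": [0,0,0],"claw": 0.7},
  {"offset": [0,2,0],"rotation": [0,0,0],"claw": 0.7},
  {"offset": [0,1.1,0],"rotation": [0,0,0],"claw": 0.7},
  {"offset": [0,0,0],"rotation": [0,0,0],"claw": 0.5},
  {"offset": [0,0,0],"rotation": [0,0,0],"claw": 0.35},
  {"offset": [0,0,0],"rotation": [0,0,0],"claw": 0.35},
  {"offset": [0,0,0],"rotation": [0,0,0],"claw": 0.35},
], force=20)

```text
time: 18.1
position: [0.4049, -0.2747, -0.0094]
tcp_rot: [-0.43, 1.984, -1.986]
wrist_force: [-0.2, -0.0, -2.4]
width: 0.0427
```

Run:
```python
from h import *
go(.405,-.2735,-.0155,.426,3)
im=cams.snapshot("side"); crop(im,(390,340),50,45,8,"pics/s15.png")
```

```text
t 18.1 pos [ 0.4049 -0.2747 -0.0094] phi -1.144 j6 1.967 w 0.0427 F [-0.2 -0.  -2.4] tilt 0.0012
 offset cm [-0.06  0.61 -0.11] per 3 [-0.019  0.203 -0.037] dphi 1.57 rot_y total -1.57 per -0.5232
```

View pics/s15.png

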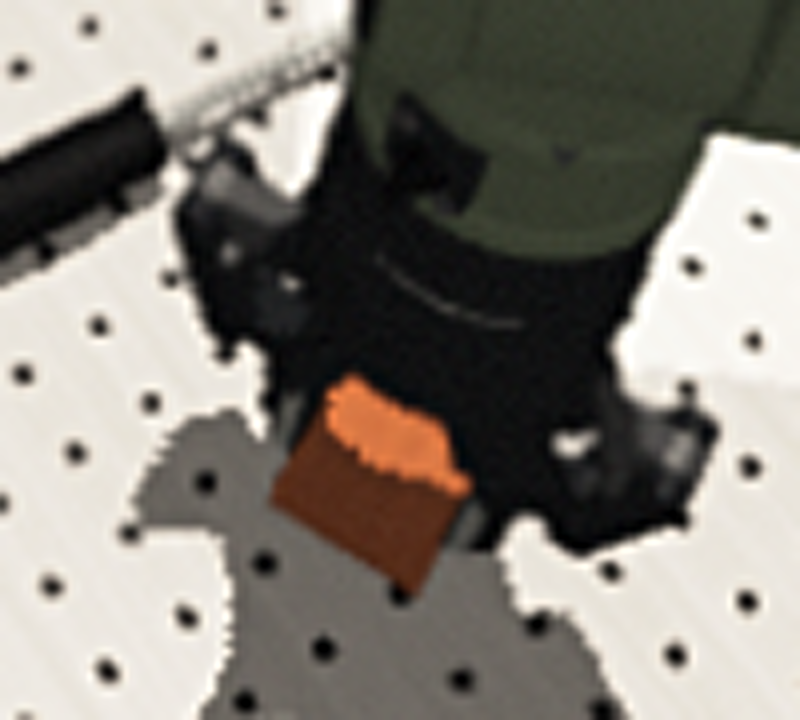

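The square is gripped along one axis (42.7 mm reading). I'll open, turn 90° and grip the other pair of sides.

Emit:
play_rows([
  {"offset": [0,0,0],"rotation": [0,0,0],"claw": 0.82},
  {"offset": [0,0,0],"rotation": [0,0,0],"claw": 0.82},
  {"offset": [0,-1,0],"rotation": [0,-0.14,0],"claw": 0.82},
  {"offset": [0,0,0],"rotation": [0,-0.14,0],"claw": 0.82},
  {"offset": [0,0,0],"rotation": [0,-0.14,0],"claw": 0.82},
  {"offset": [0,0,0],"rotation": [0,-0.14,0],"claw": 0.82},
  {"offset": [0,0,0],"rotation": [0,-0.14,0],"claw": 0.82},
  {"offset": [0,0,0],"rotation": [0,-0.14,0],"claw": 0.82},
  {"offset": [0,0,0],"rotation": [0,-0.14,0],"claw": 0.82},
  {"offset": [0,0,0],"rotation": [0,-0.14,0],"claw": 0.82},
])

```text
time: 19.15
position: [0.4047, -0.2746, 0.0002]
tcp_rot: [-1.201, 1.222, -1.223]
wrist_force: [0.7, 0.4, 0.0]
width: 0.0698
```

Emit:
play_rows([
  {"offset": [0,0,0],"rotation": [0,-0.14,0],"claw": 0.75},
  {"offset": [0,0,0],"rotation": [0,-0.14,0],"claw": 0.75},
  {"offset": [0,0,0],"rotation": [0,-0.14,0],"claw": 0.75},
  {"offset": [0,0,0],"rotation": [0,-0.03,0],"claw": 0.75},
  {"offset": [0,0,0],"rotation": [0,0,0],"claw": 0.75},
])

```text
time: 19.65
position: [0.4046, -0.2746, 0.0001]
tcp_rot: [-1.381, 0.891, -0.892]
wrist_force: [-0.4, -0.1, -0.2]
width: 0.064
```

Run:
```python
from h import *
go(.4049,-.2747,-.0155,.426,3)
im=cams.snapshot("side"); crop(im,(390,340),50,45,8,"pics/s16.png")
```

```text
t 19.65 pos [ 4.046e-01 -2.746e-01  1.000e-04] phi 0.424 j6 0.399 w 0.064 F [-0.4 -0.1 -0.2] tilt 0.0004
 offset cm [0.02 1.56 0.02] per 3 [0.008 0.518 0.006] dphi 0.002 rot_y total -0.002 per -0.0006
```

View pics/s16.png

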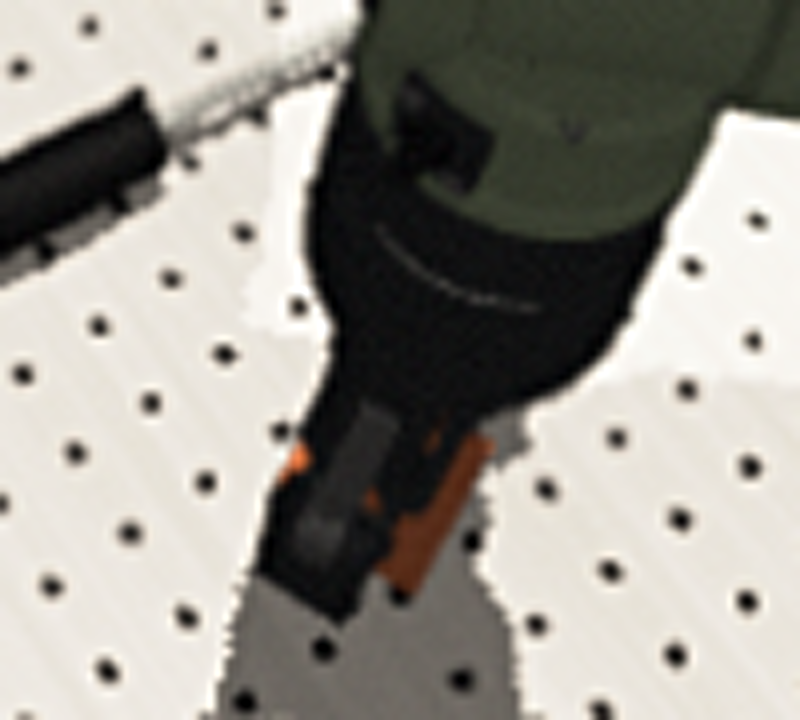

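Emit:
play_rows([
  {"offset": [0,1.0,0],"rotation": [0,0,0],"claw": 0.75},
  {"offset": [0,0.45,0],"rotation": [0,0,0],"claw": 0.7},
  {"offset": [0,0,0],"rotation": [0,0,0],"claw": 0.5},
  {"offset": [0,0,0],"rotation": [0,0,0],"claw": 0.3},
  {"offset": [0,0,0],"rotation": [0,0,0],"claw": 0.3},
  {"offset": [0,0,0],"rotation": [0,0,0],"claw": 0.3},
], force=60)

```text
time: 20.3
position: [0.4043, -0.2743, -0.0148]
tcp_rot: [-1.381, 0.89, -0.89]
wrist_force: [0.7, 0.4, -2.4]
width: 0.0417
```

Run:
```python
from h import *
p=nest2w(0,-.042); print(p)
go(*p,.13,.122,6)
s,M,f=pose();print(f,s['ft_torque'])
```

```text
[ 0.5051113  -0.06748782]
t 20.3 pos [ 0.4043 -0.2743 -0.0148] phi 0.426 j6 0.398 w 0.0417 F [ 0.7  0.4 -2.4] tilt 0.0004
 offset cm [-14.68 -14.48  17.72] per 6 [-2.446 -2.413  2.953] dphi -0.304 rot_y total 0.304 per 0.0506
0.42579590975284454 [ 0.03029849  0.00923238 -0.01691826]
```

Emit:
play_rows([
  {"offset": [0,-1,0],"rotation": [0,0,0],"claw": 0.3},
  {"offset": [0,-3,0],"rotation": [0,0,0],"claw": 0.3},
  {"offset": [0,-4,0],"rotation": [0,0,0],"claw": 0.3},
  {"offset": [0,-4,0],"rotation": [0,0,0],"claw": 0.3},
  {"offset": [0,-3.5,0],"rotation": [0,0,0],"claw": 0.3},
  {"offset": [0,0,0],"rotation": [0,0,0],"claw": 0.3},
])

```text
time: 20.9
position: [0.4073, -0.2769, 0.1459]
tcp_rot: [-1.383, 0.882, -0.898]
wrist_force: [0.3, -0.0, -1.4]
width: 0.0417
```

Run:
```python
from h import *
im=cams.snapshot("side"); crop(im,(390,310),50,45,8,"pics/s17.png")
```

```text
(no output)
```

View pics/s17.png

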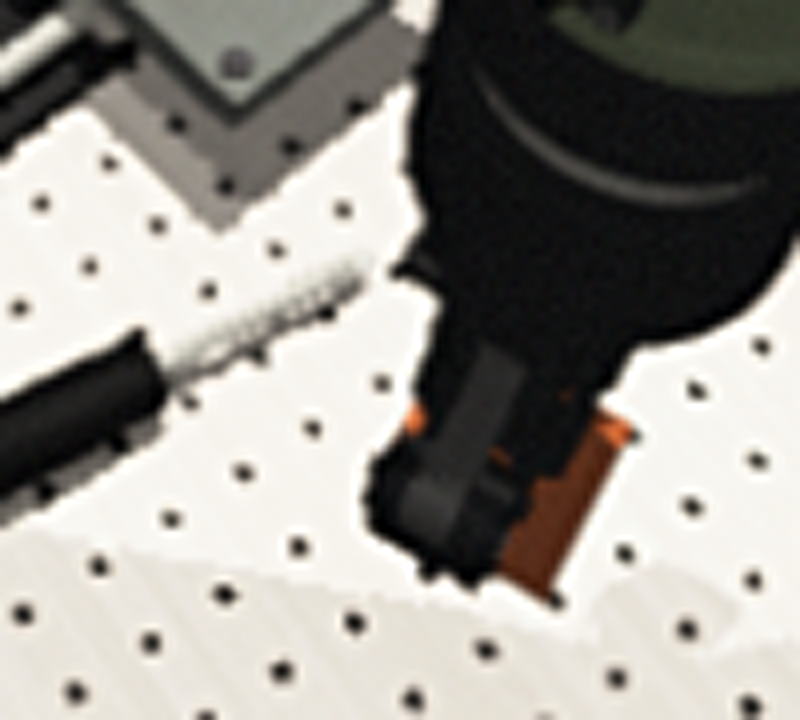

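The square is held clear of the board at crop (560,500). I'll carry it to above the square pocket and turn it to the nest's yaw.

Emit:
play_rows([
  {"offset": [-2.45,0,2.95],"rotation": [0,0,0],"claw": 0.3},
  {"offset": [-2.45,0,2.95],"rotation": [0,0,0],"claw": 0.3},
  {"offset": [-2.45,0,2.95],"rotation": [0,0,0],"claw": 0.3},
  {"offset": [-2.45,0,2.95],"rotation": [0,0,0],"claw": 0.3},
  {"offset": [-2.45,0,2.95],"rotation": [0,0,0],"claw": 0.3},
  {"offset": [-2.45,0,2.95],"rotation": [0,0,0],"claw": 0.3},
  {"offset": [0,2.5,0],"rotation": [0,0.1,0],"claw": 0.3},
  {"offset": [0,2.5,0],"rotation": [0,0.1,0],"claw": 0.3},
  {"offset": [0,2,0],"rotation": [0,0.104,0],"claw": 0.3},
  {"offset": [0,0,0],"rotation": [0,0,0],"claw": 0.3},
])

```text
time: 21.95
position: [0.501, -0.0662, 0.0666]
tcp_rot: [-1.268, 1.125, -1.113]
wrist_force: [-0.6, 0.7, -2.3]
width: 0.0417
```

Emit:
play_rows([
  {"offset": [0,0,0],"rotation": [0,0,0],"claw": 0.3},
  {"offset": [0,0,0],"rotation": [0,0,0],"claw": 0.3},
  {"offset": [0,0,0],"rotation": [0,0,0],"claw": 0.3},
])

```text
time: 22.25
position: [0.5058, -0.0678, 0.0714]
tcp_rot: [-1.264, 1.117, -1.12]
wrist_force: [-0.3, 0.1, -1.6]
width: 0.042
```

Run:
```python
from h import *
p=nest2w(0,-.042); print(p)
go(*p,.0315,.122,1)
im=cams.snapshot("side"); crop(im,(370,230),50,45,8,"pics/s18.png")
```

```text
[ 0.5051113  -0.06748782]
t 22.25 pos [ 0.5058 -0.0678  0.0714] phi 0.123 j6 1.17 w 0.042 F [-0.3  0.1 -1.6] tilt 0.0019
 offset cm [-0.04  3.99 -0.07] per 1 [-0.038  3.988 -0.069] dphi -0.001 rot_y total 0.001 per 0.0006
```

View pics/s18.png

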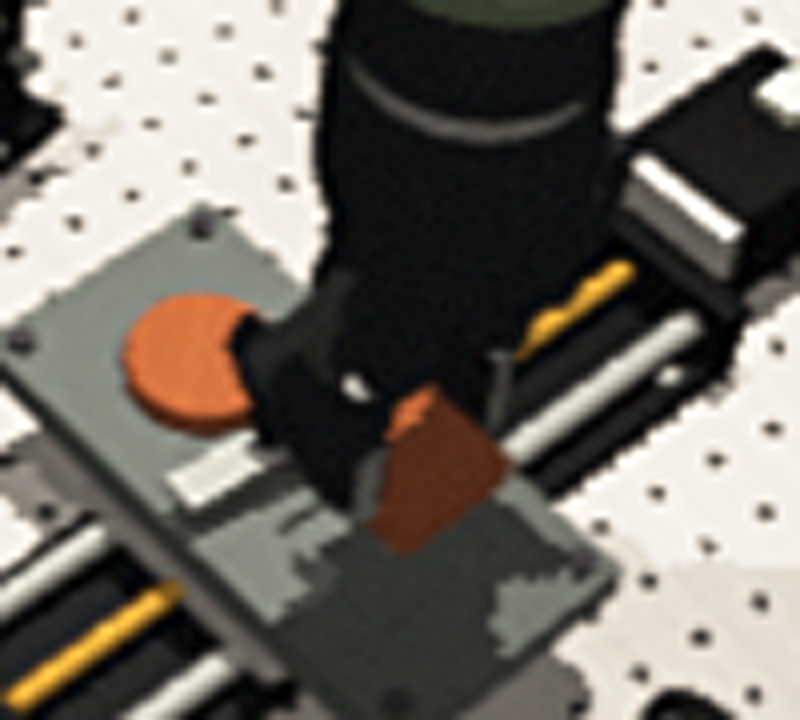

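The square is level above its pocket, square to the plate at crop (440,470). I'll lower it, correcting xy by about 0.5 mm.

Emit:
play_rows([
  {"offset": [0,1.5,0],"rotation": [0,0,0],"claw": 0.3},
  {"offset": [0,1.3,0],"rotation": [0,0,0],"claw": 0.3},
  {"offset": [0,0.2,0],"rotation": [0,0,0],"claw": 0.3},
  {"offset": [0,0,0],"rotation": [0,0,0],"claw": 0.3},
  {"offset": [0,0,0],"rotation": [0,0,0],"claw": 0.3},
  {"offset": [0,0,0],"rotation": [0,0,0],"claw": 0.3},
])

```text
time: 22.9
position: [0.5056, -0.0676, 0.0412]
tcp_rot: [-1.264, 1.118, -1.12]
wrist_force: [0.2, 0.0, -2.8]
width: 0.0415
```

Run:
```python
from h import *
p=nest2w(0,-.042)
go(*p,.0315,.122,1)
```

```text
t 22.9 pos [ 0.5056 -0.0676  0.0412] phi 0.122 j6 1.171 w 0.0415 F [ 0.2  0.  -2.8] tilt 0.0014
 offset cm [-0.02  0.97 -0.05] per 1 [-0.02   0.967 -0.049] dphi -0.0 rot_y total 0.0 per 0.0001
```

Emit:
play_rows([
  {"offset": [0,0.3,-0.05],"rotation": [0,0,0],"claw": 0.3},
  {"offset": [0,0,0],"rotation": [0,0,0],"claw": 0.3},
])

```text
time: 23.1
position: [0.5043, -0.0675, 0.0373]
tcp_rot: [-1.265, 1.119, -1.119]
wrist_force: [-0.2, 0.1, -2.0]
width: 0.0417
```

Emit:
play_rows([
  {"offset": [0,0.2,0],"rotation": [0,0,0],"claw": 0.3},
  {"offset": [0,0,0],"rotation": [0,0,0],"claw": 0.3},
])

```text
time: 23.3
position: [0.5043, -0.0674, 0.0352]
tcp_rot: [-1.265, 1.119, -1.119]
wrist_force: [-0.2, -0.3, -2.6]
width: 0.0416
```

Emit:
play_rows([
  {"offset": [0,0.2,0],"rotation": [0,0,0],"claw": 0.3},
  {"offset": [0,0,0],"rotation": [0,0,0],"claw": 0.3},
])

```text
time: 23.5
position: [0.5042, -0.0674, 0.0331]
tcp_rot: [-1.265, 1.119, -1.119]
wrist_force: [-0.5, 0.0, -2.5]
width: 0.0419
```

Emit:
play_rows([
  {"offset": [0,0.15,0],"rotation": [0,0,0],"claw": 0.3},
  {"offset": [0,0,0],"rotation": [0,0,0],"claw": 0.3},
])

```text
time: 23.7
position: [0.5046, -0.0675, 0.032]
tcp_rot: [-1.264, 1.119, -1.119]
wrist_force: [-0.2, 0.2, -1.0]
width: 0.0413
```

Emit:
play_rows([
  {"offset": [0,0.1,0],"rotation": [0,0,0],"claw": 0.3},
  {"offset": [0,0,0],"rotation": [0,0,0],"claw": 0.3},
])

```text
time: 23.9
position: [0.5046, -0.0675, 0.0319]
tcp_rot: [-1.264, 1.118, -1.119]
wrist_force: [-4.0, 1.5, 9.1]
width: 0.042
```

Emit:
play_rows([
  {"offset": [0,0,0],"rotation": [0,0,0],"claw": 0.65},
  {"offset": [0,0,0],"rotation": [0,0,0],"claw": 0.65},
  {"offset": [0,-1,0],"rotation": [0,0,0],"claw": 0.8},
  {"offset": [0,-3,0],"rotation": [0,0,0],"claw": 0.8},
  {"offset": [0,-4,0],"rotation": [0,0,0],"claw": 0.8},
  {"offset": [0,-2,0],"rotation": [0,0,0],"claw": 0.8},
  {"offset": [0,0,0],"rotation": [0,0,0],"claw": 0.8},
])

```text
time: 24.6
position: [0.5072, -0.0682, 0.1347]
tcp_rot: [-1.261, 1.113, -1.123]
wrist_force: [0.1, 0.1, -0.5]
width: 0.068
```

Run:
```python
from h import *
go(*NO,.1,.122,1)
im=cams.snapshot("side"); crop(im,(360,240),50,45,8,"pics/s19.png")
```

```text
t 24.6 pos [ 0.5072 -0.0682  0.1347] phi 0.122 j6 1.171 w 0.068 F [ 0.1  0.1 -0.5] tilt 0.0068
 offset cm [-4.3   3.46 -0.22] per 1 [-4.303  3.457 -0.217] dphi -0.0 rot_y total 0.0 per 0.0001
```

View pics/s19.png

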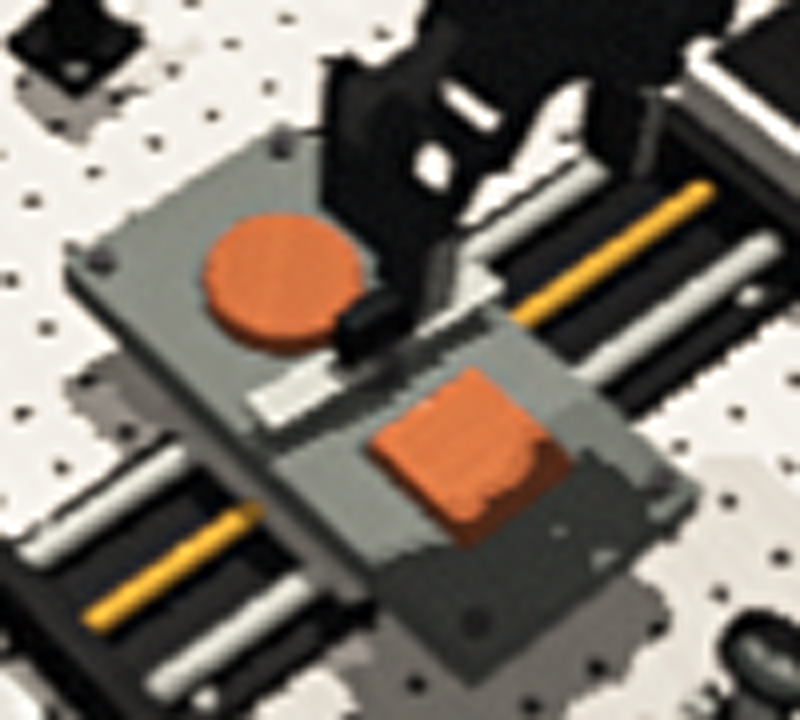

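Both blanks sit in their pockets, the disc at crop (285,280) and the square at (465,450), each evenly proud. I'll go back over the wing with the jaws turned to it.

Emit:
play_rows([
  {"offset": [-2.1,0,0],"rotation": [0,-0.14,0],"claw": 0.5},
  {"offset": [0,0,0],"rotation": [0,0.14,0],"claw": 0.5},
  {"offset": [-2.1,0,0],"rotation": [0,0,0],"claw": 0.5},
  {"offset": [0,0,0],"rotation": [0,-0.14,0],"claw": 0.5},
  {"offset": [0,0,0],"rotation": [0,-0.14,0],"claw": 0.5},
  {"offset": [0,0,0],"rotation": [0,-0.14,0],"claw": 0.5},
  {"offset": [0,0,0],"rotation": [0,-0.14,0],"claw": 0.5},
  {"offset": [0,0,0],"rotation": [0,-0.14,0],"claw": 0.5},
  {"offset": [0,0,0],"rotation": [0,-0.14,0],"claw": 0.5},
  {"offset": [0,0,0],"rotation": [0,-0.14,0],"claw": 0.5},
])

```text
time: 25.65
position: [0.4982, -0.0256, 0.1295]
tcp_rot: [-1.54, 0.365, -0.361]
wrist_force: [-0.1, 0.3, 0.2]
width: 0.0427
```

Emit:
play_rows([
  {"offset": [0,0,0],"rotation": [0,-0.14,0],"claw": 0.5},
  {"offset": [0,0,0],"rotation": [0,-0.14,0],"claw": 0.5},
  {"offset": [0,0,0],"rotation": [0,-0.14,0],"claw": 0.5},
  {"offset": [0,1,0],"rotation": [0,-0.11,0],"claw": 0.5},
  {"offset": [0,0,0],"rotation": [0,0,0],"claw": 0.5},
  {"offset": [0,0,0],"rotation": [0,0,0],"claw": 0.5},
])

```text
time: 26.25
position: [0.4983, -0.0256, 0.12]
tcp_rot: [-1.57, -0.044, 0.048]
wrist_force: [0.2, 0.3, -0.1]
width: 0.0428
```

Run:
```python
from h import *
go(*NO,.0525,1.633,3)
im=cams.snapshot("side"); crop(im,(360,240),50,45,8,"pics/s20.png")
for c in ('r','s'):
    pass
m=copper(im)
cs,_=cv2.findContours(m,cv2.RETR_EXTERNAL,cv2.CHAIN_APPROX_NONE)
for c in cs:
    if 80<cv2.contourArea(c)<800:
        P=toplane("side",c.reshape(-1,2),.072)[:,:2]
        print(c.reshape(-1,2).mean(0).round(),(P.min(0)).round(4),P.max(0).round(4))
```

```text
t 26.25 pos [ 0.4983 -0.0256  0.12  ] phi 1.63 j6 -0.258 w 0.0428 F [ 0.2  0.3 -0.1] tilt 0.0024
 offset cm [ 0.18  6.75 -0.03] per 3 [ 0.06   2.249 -0.012] dphi 0.003 rot_y total -0.003 per -0.0011
[470. 315.] [ 0.5702 -0.3309] [ 0.6053 -0.2986]
[368. 252.] [ 0.4763 -0.0949] [ 0.5272 -0.0449]
[345. 230.] [ 0.4663 -0.0139] [0.5182 0.04  ]
[226.  47.] [0.5381 1.0247] [0.7033 1.3826]
```

View pics/s20.png

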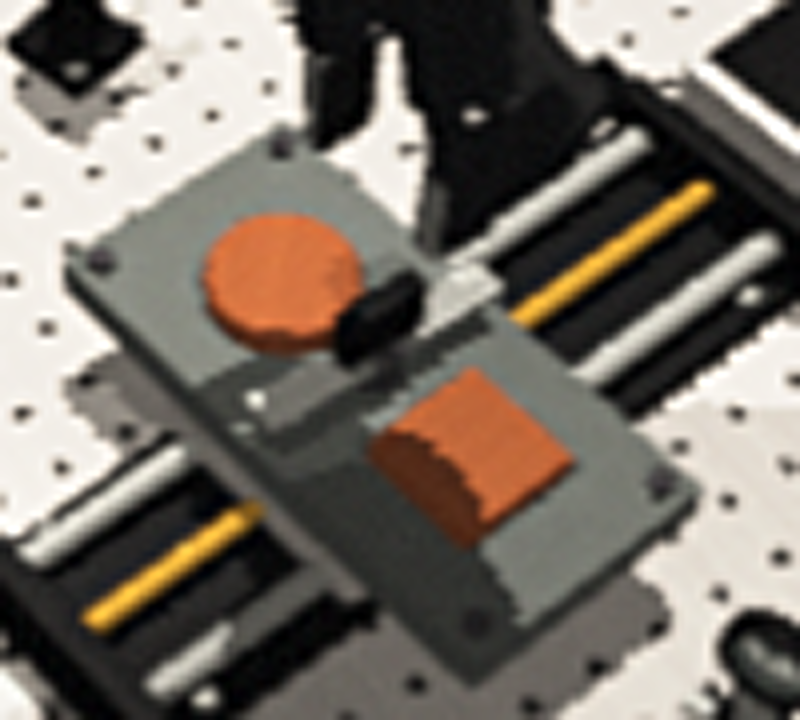

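Both blanks lie flat in place, and their far edges agree with seated tops at z=0.072 to within 2 mm. The jaws are parallel to the wing, so I'll descend and pinch.

Emit:
play_rows([
  {"offset": [0.18,2.5,0],"rotation": [0,0,0],"claw": 0.5},
  {"offset": [0,2.5,0],"rotation": [0,0,0],"claw": 0.5},
  {"offset": [0,1.75,0],"rotation": [0,0,0],"claw": 0.5},
  {"offset": [0,0,0],"rotation": [0,0,0],"claw": 0.5},
  {"offset": [0,0,0],"rotation": [0,0,0],"claw": 0},
  {"offset": [0,0,0],"rotation": [0,0,0],"claw": 0},
  {"offset": [0,0,0],"rotation": [0,0,0],"claw": 0},
  {"offset": [0,0,0],"rotation": [0,0,0],"claw": 0},
], force=40)

```text
time: 27.1
position: [0.5022, -0.0256, 0.0547]
tcp_rot: [-1.57, -0.05, 0.046]
wrist_force: [-1.5, 1.0, 6.1]
width: 0.0092
```

Emit:
play_rows([
  {"offset": [0,0,0],"rotation": [0,0.14,0],"claw": 0},
  {"offset": [0,0,0],"rotation": [0,0.14,0],"claw": 0},
  {"offset": [0,0,0],"rotation": [0,0.14,0],"claw": 0},
])

```text
time: 27.4
position: [0.5021, -0.0264, 0.0547]
tcp_rot: [-1.553, 0.284, -0.288]
wrist_force: [-0.4, -1.4, 6.6]
width: 0.0091
```

Run:
```python
from h import *
go(*NO,.0525,.122,3)
s,M,f=pose();print((M.T@s['wrist_force']).round(1),s['ft_torque'].round(2))
```

```text
t 27.4 pos [ 0.5021 -0.0264  0.0547] phi 1.206 j6 0.166 w 0.0091 F [-0.4 -1.4  6.6] tilt 0.0029
 offset cm [-0.22  0.22 -0.01] per 3 [-0.073  0.073 -0.005] dphi -1.084 rot_y total 1.084 per 0.3614
[ 0.2 -6.6 -1.4] [-0.29  0.35  0.02]
```

Emit:
play_rows([
  {"offset": [-0.2,0,0],"rotation": [0,0.14,0],"claw": 0},
  {"offset": [0,0,0],"rotation": [0,0.14,0],"claw": 0},
  {"offset": [0,0,0],"rotation": [0,0.14,0],"claw": 0},
  {"offset": [0,0,0],"rotation": [0,0.14,0],"claw": 0},
  {"offset": [0,0,0],"rotation": [0,0.14,0],"claw": 0},
  {"offset": [0,0,0],"rotation": [0,0.14,0],"claw": 0},
  {"offset": [0,0,0],"rotation": [0,0.12,0],"claw": 0},
  {"offset": [0,0,0],"rotation": [0,0.06,0],"claw": 0},
  {"offset": [0,0,0],"rotation": [0,0.02,0],"claw": 0},
  {"offset": [0,0,0],"rotation": [0,0,0],"claw": 0},
])

```text
time: 28.4
position: [0.5005, -0.0277, 0.0547]
tcp_rot: [-1.288, 1.079, -1.088]
wrist_force: [-0.2, -6.2, 4.7]
width: 0.0087
```

Run:
```python
from h import *
go(*NO,.0525,.122,3)
s,M,f=pose();print((M.T@s['wrist_force']).round(1),s['ft_torque'].round(2))
```

```text
t 28.4 pos [ 0.5005 -0.0277  0.0547] phi 0.17 j6 1.202 w 0.0087 F [-0.2 -6.2  4.7] tilt 0.0064
 offset cm [-0.2   0.22 -0.01] per 3 [-0.067  0.073 -0.005] dphi -0.048 rot_y total 0.048 per 0.0161
[ 6.1 -4.7 -1.2] [-1.32  0.21 -0.03]
```

Emit:
play_rows([
  {"offset": [-0.2,0,0],"rotation": [0,0.03,0],"claw": 0},
  {"offset": [0,0,0],"rotation": [0,0.02,0],"claw": 0},
  {"offset": [0,0,0],"rotation": [0,0,0],"claw": 0},
])

```text
time: 28.7
position: [0.5004, -0.0278, 0.0547]
tcp_rot: [-1.27, 1.115, -1.129]
wrist_force: [-0.5, -12.0, 2.7]
width: 0.0088
```

Run:
```python
from h import *
go(*NO,.0525,.122,3)
s,M,f=pose();print((M.T@s['wrist_force']).round(1),s['ft_torque'].round(2))
im=cams.snapshot("side"); crop(im,(360,230),50,45,8,"pics/s21.png")
```

```text
t 28.7 pos [ 0.5004 -0.0278  0.0547] phi 0.119 j6 1.255 w 0.0088 F [ -0.5 -12.    2.7] tilt 0.0107
 offset cm [-0.21  0.22 -0.01] per 3 [-0.069  0.073 -0.005] dphi 0.003 rot_y total -0.003 per -0.0008
[11.9 -2.5 -1.9] [-2.44  0.12  0.13]
```

View pics/s21.png

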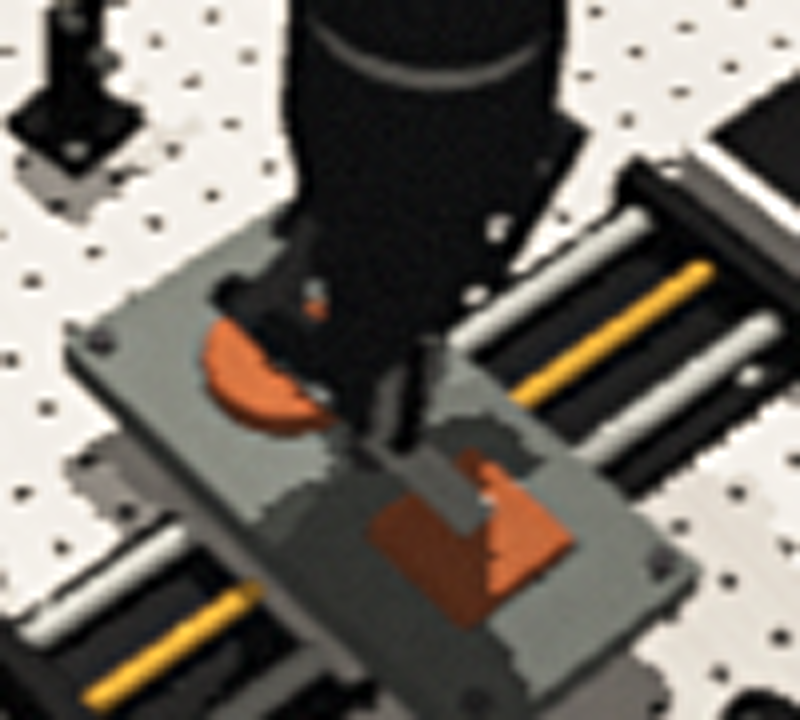

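The strap now lies square across both blanks. The jaw yaw of 0.119 matches the nest's 0.122, and the wrist moment rose, so it is at its stop. I'll release and lift away.

Emit:
play_rows([
  {"offset": [0.3,0,0],"rotation": [0,0,0],"claw": 0},
  {"offset": [0,0,0],"rotation": [0,0,0],"claw": 0.4},
  {"offset": [0,0,0],"rotation": [0,0,0],"claw": 0.4},
  {"offset": [0,0,0],"rotation": [0,0,0],"claw": 0.4},
  {"offset": [0,-1,0],"rotation": [0,0,0],"claw": 0.4},
  {"offset": [0,-3,0],"rotation": [0,0,0],"claw": 0.5},
  {"offset": [0,-4,0],"rotation": [0,0,0],"claw": 0.5},
  {"offset": [0,-4,0],"rotation": [0,0,0],"claw": 0.5},
  {"offset": [-4,0,0],"rotation": [0,0,0],"claw": 0.5},
  {"offset": [-4,0,0],"rotation": [0,0,0],"claw": 0.5},
])

```text
time: 29.75
position: [0.491, 0.0537, 0.1758]
tcp_rot: [-1.26, 1.118, -1.123]
wrist_force: [0.0, 0.9, -0.6]
width: 0.0428
```

Emit:
play_rows([
  {"offset": [-4,0,-3],"rotation": [0,0,0],"claw": 0.5},
  {"offset": [-4,0,-3],"rotation": [0,0,0],"claw": 0.5},
  {"offset": [-4,0,-3],"rotation": [0,0,0],"claw": 0.5},
  {"offset": [-4,0,-3],"rotation": [0,0,0],"claw": 0.5},
  {"offset": [-4,0,-3],"rotation": [0,0,0],"claw": 0.5},
  {"offset": [0,0,0],"rotation": [0,0,0],"claw": 0.5},
  {"offset": [0,0,0],"rotation": [0,0,0],"claw": 0.5},
])

```text
time: 30.45
position: [0.3158, 0.2345, 0.1741]
tcp_rot: [-1.265, 1.115, -1.117]
wrist_force: [0.1, -0.9, -0.3]
width: 0.0426
```

Run:
```python
from h import *
go(*NO,.0525,.122,3)
im=cams.snapshot("side"); crop(im,(360,240),75,55,5,"pics/s22.png"); print(strap(im,"side"))
t=cams.snapshot("top"); crop(t,(377,199),75,55,5,"pics/t22.png"); print(strap(t,"top"))
cv2.imwrite("pics/topfull.png",t[:,:,::-1])
for n,i in(("top",t),("side",im)):
  cs,_=cv2.findContours(copper(i),cv2.RETR_EXTERNAL,cv2.CHAIN_APPROX_NONE)
  for c in cs:
    if 30<cv2.contourArea(c)<500: print(n,c.reshape(-1,2).mean(0).round(1),cv2.contourArea(c))
```

```text
t 30.45 pos [0.3158 0.2345 0.1741] phi 0.126 j6 1.896 w 0.0426 F [ 0.1 -0.9 -0.3] tilt 0.0013
 offset cm [28.14 12.18 14.99] per 3 [9.379 4.06  4.998] dphi -0.004 rot_y total 0.004 per 0.0013
(147, array([-2.26025629, -8.29253347]), np.float64(3.0967749961807365))
(103, array([-0.71936299,  2.71514136]), np.float64(0.0018143432501239855))
top [273.5 223.6] 104.0
top [360.7 200.6] 178.0
top [392.3 195.9] 178.0
top [470.9 155.6] 104.0
side [469.9 314.7] 170.5
side [368.5 251.2] 223.5
side [344.4 229.3] 158.5
side [282.9 191.3] 70.5
```

View pics/s22.png

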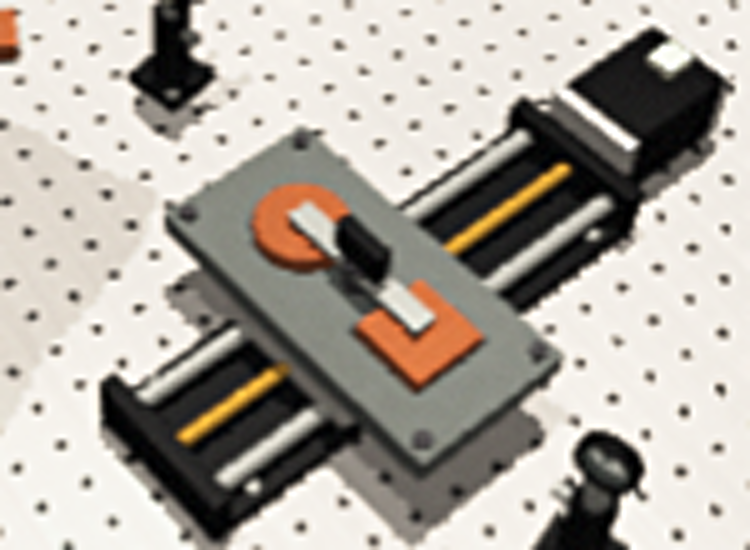

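View pics/t22.png

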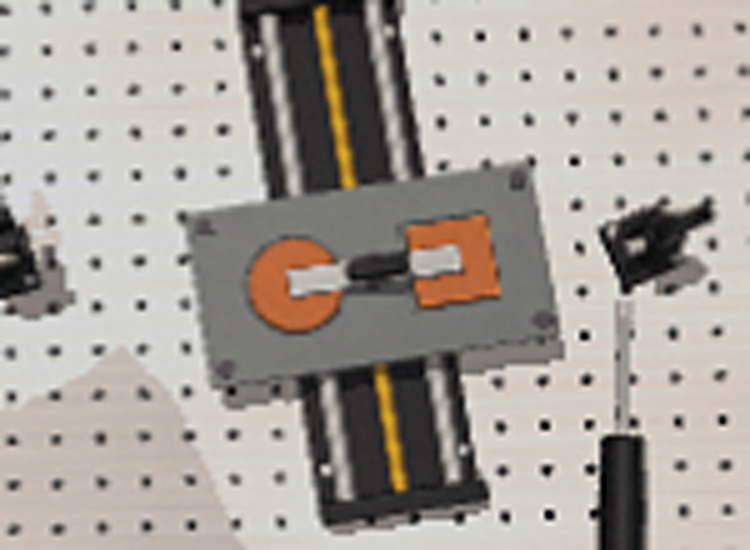

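View pics/topfull.png

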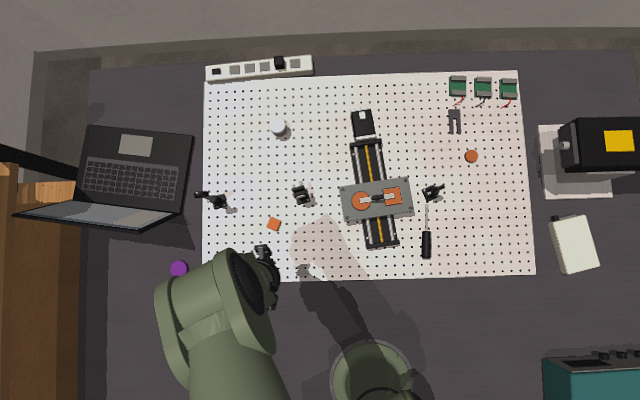

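Both views show the two blanks under the strap, disc at top crop (295,285) and square at (455,260). The strap is square across the plate: top view 0.002 rad, side view about -0.04. The small blanks and posts are at their starting pixels, so I'll hand the job in.

Run:
```python
from h import *
print(arm.job_done()); s=arm.read_state(); print(s['time'],s['wrist_force'].round(1))
```

```text
the job is handed in; nothing more can be done
None
the job is handed in; nothing more can be done
```

The nest is loaded and I've handed the job in at about 30.6 s of the 72 s allowed. I turned the strap clear to about 1.5 rad, put the large disc and the large square in their pockets, then turned the strap back to its stop and left with nothing held.

**Last checks**
- **Seating:** both blanks met the floor within about 0.5 mm of the predicted height (reported TCP z of 0.0319), and both lie flat in the pictures. In the side view taken before the strap was closed, the edges that could be compared came within about 2 mm of the seated positions.
- **Strap:** it measures 0.002 rad from its stop in the top view. The side view gives about -0.045 rad, which is less reliable because its bright-pixel mask picked up other things. At the stop the gripper's yaw was 0.119, against 0.122 for the nest.
- **Bystanders:** the small blanks are at their starting pixels. The posts, jar, driver and fork look unmoved, judged by eye in the final pictures.
- **White look-alike:** it was hidden under the arm in the last top view, so I could not check it again.

**What disagreed on the way**
- **Reported TCP height:** the fingertips were really 32 mm higher than the reported TCP. My first pinch on the strap closed on air above the wing. I found the offset by touching the wing's top, with up to about 50 N at the wrist, and used it from then on.
- **Nest position:** the cameras put the nest's x about 1.4 mm short of where the gripper found it when pinching the wing. I used the gripper's value.

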